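# Turn the row of stitching tools round onto the other rack

### The arm

A 6-joint arm with a two-finger parallel gripper is mounted at the origin on a cart in front of the work surface, level with it; the furniture and walls round the work are solid. World frame = base frame: x ahead of the robot, y to its left, z up, the work surface at z = 0. Lengths are in mm, angles in rad, forces in N, time in s.
With the tool pointing down it reaches from about 250 to 725 mm from the base axis. Payload 9.7 kg.
Tool frame: the origin (TCP) lies midway between the tips of the shut fingers; the grasp point (between the pads) lies 19 mm behind it; z points along the fingers, y is the line along which they close (so a half turn about z gives the same grasp; the last joint's range is limited). The gripper opens to 85 mm and grips with 20 to 120 N. Pads are 22 mm wide; open, the fingers measure 114 mm over their backs; the gripper's body (76 mm by 85 mm) begins 54 mm behind the grasp point. The pads swing forward as they close: fully open they stand 13 mm farther back than shut.
Start: joints at [1.325, 0.087, 0.176, 1.66, 0, 1.571], TCP at [133.83, 533.466, 231.284] pointing down, gripper open.
Joint ranges: [-3.13, 3.13], [-0.85, 1.81], [-1.15, 1.24], [-2.2, 2.28], [-1.44, 1.52], [-3.14, 3.14]. Speed limits (rad/s): [2.22, 2.22, 2.57, 3.14, 3.14, 3.14].

### API

Orientations are given as a 3x3 rotation matrix whose columns are the frame's x, y, z axes.
In Python, from cell import bot gives the robot as it stands.
- The arm moves only by the tool carry_out, never from a script. Its argument "deltas" is a list of rows, each an object of numbers: "tx", "ty", "tz": the shift along the tool's x, y, z in mm; "wx", "wy", "wz": the turn, a rotation vector about the tool's x, y, z in rad. A call has exactly 8 rows; each row is the pose to reach, as a shift and turn from the pose commanded when the call began, along the tool's axes at that moment; what a row does not reach only later rows make up. A row lasts 1/10 s, in which the tool goes at most 50 mm and 8.59 degrees, less where a joint would pass 70% of its speed; a pose out of reach is approached as far as the arm can. A call with a gripper value outside its range is refused whole. "jaw" is the opening, from 0 (shut) to 1 (fully open), set as the call begins (left out, the last holds). The fingers move at their own pace and stop on an object; the grip force is fixed at half the most. Time passes only in rows, so rows that repeat a pose let the fingers close, or fill a call up. It gives the time, the measured TCP pose, the force, the opening and the grip force at its end, in the units of the state.
- bot.get_obs(): the state, without advancing time (a new reading comes with each control period).
- bot.capture(name): name is "scene" or "top" or "wrist"; returns the picture (384x512x3 uint8, red, green, blue); there is no depth.
- bot.camera_params(name): a dict with "K" (3x3 intrinsics, pixels), "R" (3x3) and "t" (3): a world point X has camera coordinates R X + t. Camera axes: x right, y down, z forward; pixel columns grow to the right and rows downward; lengths in mm; the calibration is good to about 2 mm. The wrist camera is an equidistant fisheye: a pixel r from the principal point sees the ray r / f radians off the axis. A picture is of the moment at which its call begins: read the wrist's pose just before it. camera_params takes no time and is no camera call; for the wrist camera it gives the pose at the moment of the call.
- bot.sign_off(): hands the job in; it is judged then, once.
The state is a dict: "clock": time; "qpos": joint angles; "dq": joint speeds; "joint_torque": joint torques, N m; "ee_pos": TCP position; "ee_rot": TCP orientation; "contact_force": force on the tool from outside, world axes, zero at the start; "moment": the same for the moment, N m; "width": finger opening in mm; "grasp_force": force on a finger pad.
Only numpy, scipy, OpenCV 4.12 (cv2) and the standard library are available. Lean on these libraries where they do the work, as an engineer would, in place of code of your own. Each camera call takes 0.05 s, during which the arm holds its last target. There are 200 camera calls.

### The job

The next worker sits on the other side, so move the thread spool, wax block, tape measure and strap die from the full rack to the empty one in reverse order: the thing nearest the brass stud on the full rack goes into the bay farthest from the stud on the empty rack, and so on down the row. Set each one down upright in the middle of its own bay, lying straight across the rack as it did before, and let go; the wooden pads stay where they are.

Things in the scene. Friction and masses are not known exactly. Their poses are not given: they have to be found in the camera images.
- spool_mid (a point): thread spool, white thread, standing on end: flanged cylinder 45 mm in diameter, 58 mm high, 50 g (a short stiff thread tail, not solid, sticks out of one side). Point: on its axis, half-way up (29 mm above its underside); z up along the axis. Grip it across the diameter
- wax_mid (a point): yellow-brown block of beeswax with shallow grooves on top, 36 mm (x) by 55 mm (y), 22 mm high, 50 g. Point: its centre, 11 mm above its underside. Lies on its pad with y across the row; grip it across x, the fingers closing along the row
- tape_mid (a point): yellow and black pocket tape measure standing on edge, body 36 mm (x) by 62 mm (y), 58 mm high (62 mm with a button on top), 160 g. Point: centre of the body, 29 mm above its underside. Lies on its pad with y across the row; grip it across x, the fingers closing along the row
- die_mid (a point): grey steel strap-end die, an open oval loop of upright 3 mm steel strip with two cross webs inside, 34 mm (x) by 105 mm (y), 30 mm high, 210 g. Point: its centre, 15 mm above its underside. Lies on its pad with y across the row; grip it across x, the fingers closing along the row
- rack_full: the full rack: fixed plywood deck 350 (y) x 120 (x) mm, 12 thick, top 115 mm above the table, on one column. Origin at table height below the middle of the row, z up. Places in a row along y: -114, -38, 38, 114 mm, x = 0. A brass stud (20 wide, 6 high) at y = +174 marks one end. On each place a 6 mm pad bears one thing
- rack_empty: the empty rack: fixed plywood deck 350 (y) x 120 (x) mm, 12 thick, top 115 mm above the table, on one column. Origin at table height below the middle of the row, z up. Places in a row along y: -114, -38, 38, 114 mm, x = 0. A brass stud (20 wide, 6 high) at y = +174 marks one end. No pads; thin lines 76 mm apart part its four bays
- pad_spool: fixed wooden pad on the full rack under the thread spool, with a dark inlay of its outline; 112 (x) x 70 (y) mm, 6 mm thick. Origin: centre of its underside, on the deck; axes as the rack's. It marks the thread spool's place in the row
- pad_wax: fixed wooden pad on the full rack under the beeswax block, with a dark inlay of its outline; 112 (x) x 70 (y) mm, 6 mm thick. Origin: centre of its underside, on the deck; axes as the rack's. It marks the beeswax block's place in the row
- pad_tape: fixed wooden pad on the full rack under the tape measure, with a dark inlay of its outline; 112 (x) x 70 (y) mm, 6 mm thick. Origin: centre of its underside, on the deck; axes as the rack's. It marks the tape measure's place in the row
- pad_die: fixed wooden pad on the full rack under the strap-end die, with a dark inlay of its outline; 112 (x) x 70 (y) mm, 6 mm thick. Origin: centre of its underside, on the deck; axes as the rack's. It marks the strap-end die's place in the row

How it is judged (in metres and radians):
At the end, for the whole second after the job is handed in: All four things rest, released, on the empty rack, each in the bay at minus the row position (y) its pad has on the full rack: within 12 mm along the row and 15 mm across of the bay's middle, within 8 mm of standing height, tilt under 0.15 rad; wax, tape and die within 0.25 rad of straight across (((y of pad_spool in the frame of rack_full between -0.152 and -0.076 m and y of spool_mid in the frame of rack_empty between 0.102 and 0.126 m) or (y of pad_spool in the frame of rack_full between -0.076 and 0 m and y of spool_mid in the frame of rack_empty between 0.026 and 0.05 m) or (y of pad_spool in the frame of rack_full between 0 and 0.076 m and y of spool_mid in the frame of rack_empty between -0.05 and -0.026 m) or (y of pad_spool in the frame of rack_full between 0.076 and 0.152 m and y of spool_mid in the frame of rack_empty between -0.126 and -0.102 m)) and x of spool_mid in the frame of rack_empty between -0.015 and 0.015 m and height (world z) of spool_mid between 0.136 and 0.152 m and angle between each of spool_mid, wax_mid, tape_mid, die_mid's own z axis and vertical below 0.15 rad and linear speed of each of spool, wax, tape, die below 0.02 m/s and ((y of pad_wax in the frame of rack_full between -0.152 and -0.076 m and y of wax_mid in the frame of rack_empty between 0.102 and 0.126 m) or (y of pad_wax in the frame of rack_full between -0.076 and 0 m and y of wax_mid in the frame of rack_empty between 0.026 and 0.05 m) or (y of pad_wax in the frame of rack_full between 0 and 0.076 m and y of wax_mid in the frame of rack_empty between -0.05 and -0.026 m) or (y of pad_wax in the frame of rack_full between 0.076 and 0.152 m and y of wax_mid in the frame of rack_empty between -0.126 and -0.102 m)) and x of wax_mid in the frame of rack_empty between -0.015 and 0.015 m and height (world z) of wax_mid between 0.118 and 0.134 m and angle between the x axis of each of wax_mid, tape_mid, die_mid and the y axis of rack_empty, either way round below 0.25 rad and ((y of pad_tape in the frame of rack_full between -0.152 and -0.076 m and y of tape_mid in the frame of rack_empty between 0.102 and 0.126 m) or (y of pad_tape in the frame of rack_full between -0.076 and 0 m and y of tape_mid in the frame of rack_empty between 0.026 and 0.05 m) or (y of pad_tape in the frame of rack_full between 0 and 0.076 m and y of tape_mid in the frame of rack_empty between -0.05 and -0.026 m) or (y of pad_tape in the frame of rack_full between 0.076 and 0.152 m and y of tape_mid in the frame of rack_empty between -0.126 and -0.102 m)) and x of tape_mid in the frame of rack_empty between -0.015 and 0.015 m and height (world z) of tape_mid between 0.136 and 0.152 m and ((y of pad_die in the frame of rack_full between -0.152 and -0.076 m and y of die_mid in the frame of rack_empty between 0.102 and 0.126 m) or (y of pad_die in the frame of rack_full between -0.076 and 0 m and y of die_mid in the frame of rack_empty between 0.026 and 0.05 m) or (y of pad_die in the frame of rack_full between 0 and 0.076 m and y of die_mid in the frame of rack_empty between -0.05 and -0.026 m) or (y of pad_die in the frame of rack_full between 0.076 and 0.152 m and y of die_mid in the frame of rack_empty between -0.126 and -0.102 m)) and x of die_mid in the frame of rack_empty between -0.015 and 0.015 m and height (world z) of die_mid between 0.122 and 0.138 m); the robot touches nothing.
It also fails if it takes over 99 s, if anything falls off the work surface, if the arm or the gripper's body presses on something with over 40 N, if the wrist force passes 120 N, or if a joint passes its speed limit or range.

## Working session

There is one attempt and no reset: what is moved stays moved. The work goes in short steps, Python scripts to look and compute and a tool call to move; the robot and the scene stay as the last step left them, time stands still between calls to the robot, and variables do not carry over. Pictures are saved under pics/ and viewed, at most 14 in all, crops included, and the job is handed in when it is done.

Besides the shell and the picture viewer there is one more tool, called as name(argument=value, ...), one argument or row to a line, values as JSON. carry_out: Moves the arm, as the interface text tells. Its arguments: {"type":"object","properties":{"deltas":{"type":"array"},"jaw":{"type":"number"}},"required":["deltas"]}

```bash
mkdir -p pics; python3 - <<'E'
from cell import bot
import cv2
o=bot.get_obs();print({k:o[k] for k in("clock","ee_pos","ee_rot","width","qpos")})
for n in("scene","top"):
    im=bot.capture(n);cv2.imwrite(f"pics/{n}0.png",im[:,:,::-1]);p=bot.camera_params(n);print(n,p)
E
```

```text
{'clock': 0.0, 'ee_pos': array([133.77680172, 533.25548595, 230.58138191]), 'ee_rot': array([[-9.69950712e-01,  2.43301283e-01, -3.20357380e-04],
       [ 2.43301494e-01,  9.69949875e-01, -1.27396955e-03],
       [ 7.72174499e-07, -1.31363110e-03, -9.99999137e-01]]), 'width': 85.2045276615471, 'qpos': array([1.32500039e+00, 8.74644361e-02, 1.75135537e-01, 1.65978106e+00,
       7.35718537e-07, 1.57076857e+00])}
scene {'K': array([[428.87189885,   0.        , 251.49313481],
       [  0.        , 428.87189885, 192.05455216],
       [  0.        ,   0.        ,   1.        ]]), 'R': array([[ 0.8809751 , -0.47262113,  0.02263061],
       [-0.21597382, -0.44421387, -0.86949948],
       [ 0.42099666,  0.76111977, -0.49341515]]), 't': array([-383.7866849 ,  249.20021701,  791.98691396])}
top {'K': array([[478.28033524,   0.        , 258.48964678],
       [  0.        , 478.28033524, 191.00410131],
       [  0.        ,   0.        ,   1.        ]]), 'R': array([[ 0.00885049, -0.99994517, -0.00559664],
       [-0.99370566, -0.00816994, -0.11172426],
       [ 0.11167241,  0.00655023, -0.99372349]]), 't': array([ 133.43901816,  521.71077408, 1117.92086827])}
```

View pics/top0.png

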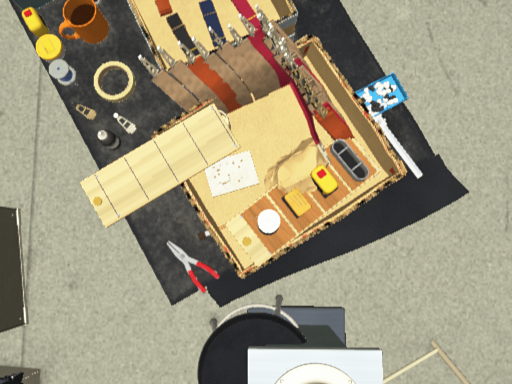

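View pics/scene0.png

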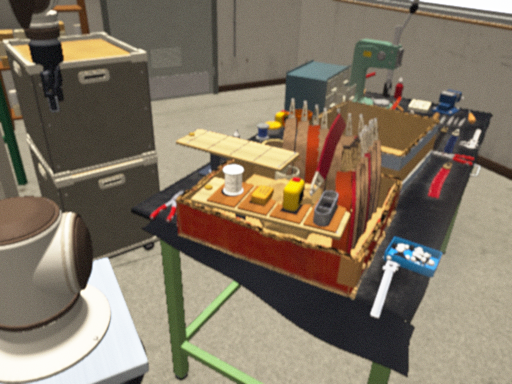

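The top view shows the full rack from the stud at (246,241): spool (268,221), wax (298,203), tape (324,180), die (349,160). The empty rack's stud is at (98,201) and its far end is at about (225,130). So the spool goes farthest from the stud and the die nearest it. Next I'll measure them.

```bash
cat > h.py <<'E'
import numpy as np,cv2
from cell import bot
def ray(p,u,v,fish=False):
    K,R,t=p["K"],p["R"],p["t"]
    d=np.array([(u-K[0,2])/K[0,0],(v-K[1,2])/K[1,1],1.])
    if fish:
        th=np.hypot(d[0],d[1]); d=np.array([d[0]/th*np.sin(th),d[1]/th*np.sin(th),np.cos(th)]) if th>1e-9 else d
    return -R.T@t, R.T@d
def onz(p,u,v,z,fish=False):
    c,d=ray(p,u,v,fish); return c+d*(z-c[2])/d[2]
def proj(p,X,fish=False):
    X=p["R"]@np.asarray(X,float)+p["t"];K=p["K"]
    r=np.hypot(X[0],X[1]); s=np.arctan2(r,X[2])/r if fish and r>1e-9 else 1/X[2]
    return np.array([K[0,0]*X[0]*s+K[0,2],K[1,1]*X[1]*s+K[1,2]])
E
python3 - <<'E'
from h import *
im=cv2.imread("pics/top0.png");p=bot.camera_params("top")
hsv=cv2.cvtColor(im,cv2.COLOR_BGR2HSV)
for (u,v) in [(98,201),(150,170),(246,241),(298,203),(324,185),(324,170),(268,221)]: print((u,v),hsv[v,u])
# empty deck: pale wood
m=cv2.inRange(hsv,(14,40,150),(32,140,255)); q=np.zeros_like(m)
cv2.fillPoly(q,[np.array([[70,180],[210,95],[245,150],[105,235]])],255)
m=cv2.morphologyEx(m&q,cv2.MORPH_CLOSE,np.ones((5,5)))
m=cv2.morphologyEx(m,cv2.MORPH_OPEN,np.ones((5,5)))
c=max(cv2.findContours(m,0,2)[0],key=cv2.contourArea)
P=np.array([onz(p,*x[0],115)[:2] for x in c],np.float32)
print("deck",cv2.minAreaRect(P),cv2.boxPoints(cv2.minAreaRect(P)))
for n,a,z in[("stud e",(98,201),121),("stud f",(246,241),121),("spool",(268,221),179),("wax",(298,203),143),("tape",(323,181),179),("die",(349,160),151)]: print(n,onz(p,*a,z).round(1))
big=cv2.resize(im[90:280,70:430],None,fx=2.2,fy=2.2,interpolation=cv2.INTER_CUBIC);cv2.imwrite("pics/topc.png",big)
E
```

```text
(98, 201) [ 22 162 225]
(150, 170) [ 25  79 245]
(246, 241) [ 22 162 224]
(298, 203) [ 23 166 247]
(324, 185) [ 28 185 250]
(324, 170) [ 18 193 222]
(268, 221) [ 30   6 251]
deck ((570.9241333007812, 357.78985595703125), (149.84146118164062, 355.7364501953125), 32.5236930847168) [[412.12274 467.48187]
 [603.38385 167.53584]
 [729.7255  248.09784]
 [538.4644  548.0439 ]]
stud e [485.2 491.1 121. ]
stud f [400.3 163.6 121. ]
spool [441.4 116.7 179. ]
wax [482.5  51.8 143. ]
tape [525.9   2.4 179. ]
die [575.8 -57.6 151. ]
```

View pics/topc.png

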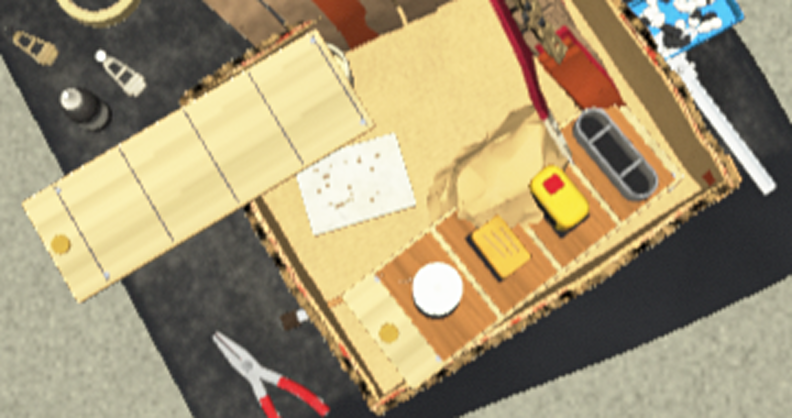

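```bash
python3 - <<'E'
from h import *
p=bot.camera_params("top")
f=lambda u,v,z:onz(p,u/2.2+70,v/2.2+90,z)[:2]
C=[f(*a,115) for a in[(22,203),(318,30),(372,122),(78,302)]]
print("corners",np.round(C,1),"mean",np.mean(C,0))
L=[[(57,188),(107,276)],[(121,148),(172,240)],[(185,110),(237,202)],[(249,72),(302,163)],[(312,35),(365,125)]]
M=np.array([(f(*a,115)+f(*b,115))/2 for a,b in L]);print("mids",M.round(1))
k=np.array([152,76,0,-76,-152])
cx=np.polyfit(k,M[:,0],1);cy=np.polyfit(k,M[:,1],1);print("empty origin",cx[1],cy[1],"dir y",cx[0],cy[0],np.degrees(np.arctan2(cy[0],cx[0])))
s=bot.camera_params("scene");im=cv2.imread("pics/scene0.png")
big=cv2.resize(im[90:300,170:440],None,fx=2.8,fy=2.8,interpolation=cv2.INTER_CUBIC);cv2.imwrite("pics/sc.png",big)
it={"studf":([388,332],121),"spool":([438,289],179),"wax":([500,247],143),"tape":([560,198],179),"die":([615,153],151)}
for n,(a,z) in it.items(): print(n,f(*a,z).round(1))
E
```

```text
corners [[527.3 535.3]
 [709.5 238.7]
 [613.5 181.8]
 [427.7 474. ]] mean [569.47936267 357.45900677]
mids [[498.5 473.3]
 [537.7 409.5]
 [577.3 345.2]
 [617.6 280.5]
 [657.2 216.8]]
empty origin 577.6568284940456 345.07329514831014 dir y -0.5228849637730172 0.8444673371125169 121.7653398148238
studf [400.5 162.8]
spool [440.7 114.4]
wax [484.1  53.4]
tape [528.   -0.9]
die [576.8 -58.8]
```

View pics/sc.png

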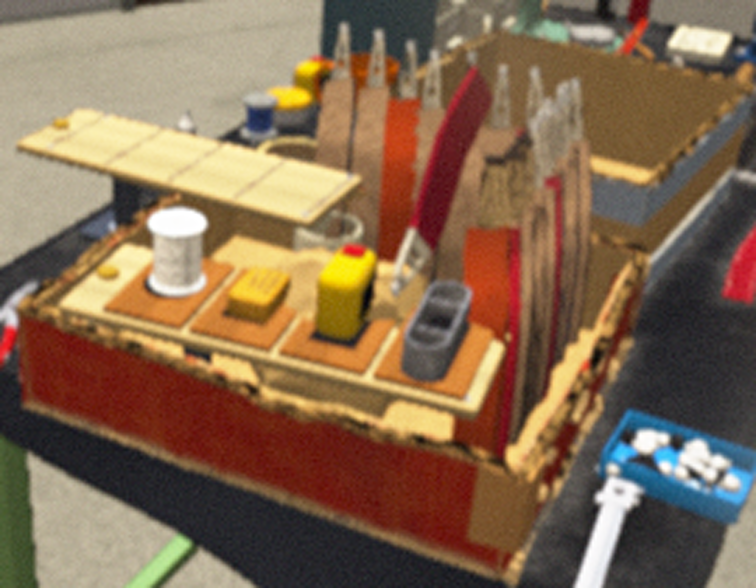

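The scene crop shows tall straps and awls standing behind and to the right of the die. A red strap runs diagonally, its steel tip near (398,285). I'll triangulate these for clearance.

```bash
python3 - <<'E'
from h import *
p=bot.camera_params("top");s=bot.camera_params("scene")
def tri(n,a,b):
    c1,d1=ray(p,a[0]/2.2+70,a[1]/2.2+90);c2,d2=ray(s,b[0]/2.8+170,b[1]/2.8+90)
    d1/=np.linalg.norm(d1);d2/=np.linalg.norm(d2)
    k=np.linalg.lstsq(np.c_[d1,-d2],c2-c1,rcond=None)[0];x,y=c1+k[0]*d1,c2+k[1]*d2
    print(n,((x+y)/2).round(),"gap",np.linalg.norm(x-y).round(1))
tri("steel tip",(562,155),(396,288));tri("strap low end",(545,118),(413,235))
tri("strap high",(492,-10),(478,75));tri("redtop1",(540,45),(468,230));tri("redtop2",(580,30),(508,232))
tri("redbase near die",(610,102),(505,440))
tri("deck end corner near",(660,210),(470,412));tri("deck corner far",(625,105),(500,345))
tri("tape button",(553,184),(355,252));tri("spool top",(438,289),(178,222))
tri("boxcorner right",(735,180),(510,460))
for n,X in {"die":(576,-58,136),"die+x":(576+40,-58+32,180)}.items(): print(n,proj(s,X),(proj(s,X)-[170,90])*2.8,(proj(p,X)-[70,90])*2.2)
E
```

```text
steel tip [577.  -9. 145.] gap 3.6
strap low end [606.  12. 177.] gap 1.4
strap high [699.  69. 279.] gap 4.8
redtop1 [676.  19. 164.] gap 10.6
redtop2 [687. -18. 177.] gap 11.9
redbase near die [658. -78.  15.] gap 3.5
deck end corner near [ 543. -124.  107.] gap 40.0
deck corner far [634. -77. 115.] gap 1.0
tape button [543.   5. 179.] gap 4.3
spool top [443. 113. 178.] gap 4.7
boxcorner right [ 556. -188.  106.] gap 4.4
die [323.09852272 207.06444833] [428.67586361 327.78045531] [611.47827687 156.48120088]
die+x [331.22248646 178.95251611] [451.4229621  249.06704511] [585.80407241 107.02268164]
```

```bash
cat >> h.py <<'E'
YF,YE=127.9,121.8
def delta(x,y,z,yaw,frm=None):
    """tool-axis shift and wz from pose frm=(x,y,z,yaw deg) or the measured one; tool y at yaw, z down"""
    if frm is None:
        o=bot.get_obs();e=o["ee_pos"];R=o["ee_rot"];frm=(*e,np.degrees(np.arctan2(R[1,1],R[0,1])))
    a=np.radians(frm[3]);yx=np.array([np.cos(a),np.sin(a),0]);zz=np.array([0,0,-1.]);xx=np.cross(yx,zz)
    d=np.array([x,y,z])-frm[:3]
    w=-np.radians((yaw-frm[3]+180)%360-180)
    return dict(tx=round(float(d@xx),1),ty=round(float(d@yx),1),tz=round(float(-d[2]),1),wz=round(w,4))
E
python3 - <<'E'
from h import *
p=bot.camera_params("top");s=bot.camera_params("scene")
def tri(n,a,b):
    c1,d1=ray(p,*a);c2,d2=ray(s,b[0]/2.8+170,b[1]/2.8+90)
    d1/=np.linalg.norm(d1);d2/=np.linalg.norm(d2)
    k=np.linalg.lstsq(np.c_[d1,-d2],c2-c1,rcond=None)[0];x,y=c1+k[0]*d1,c2+k[1]*d2
    print(n,((x+y)/2).round(),"gap",np.linalg.norm(x-y).round(1))
T=[(145,62),(185,48),(210,42),(232,38)];S=[(343,28),(377,35),(410,45),(432,55)]
for a,b in zip(T,S): tri("tip",a,b)
print(delta(440,116,270,YF,(133.8,533.5,231.3,75.92)))
E
```

```text
tip [766. 371. 224.] gap 4.9
tip [774. 294. 241.] gap 26.9
tip [783. 245. 246.] gap 32.4
tip [784. 203. 250.] gap 43.1
{'tx': -398.6, 'ty': -330.5, 'tz': -38.7, 'wz': np.float64(-0.9072)}
```

carry_out(
  deltas=[
    {"tx": -40, "ty": -33, "tz": -38, "wz": -0.1},
    {"tx": -80, "ty": -66, "tz": -38, "wz": -0.2},
    {"tx": -120, "ty": -99, "tz": -38, "wz": -0.3},
    {"tx": -160, "ty": -132, "tz": -38, "wz": -0.4},
    {"tx": -200, "ty": -165, "tz": -38, "wz": -0.5},
    {"tx": -239, "ty": -198, "tz": -38, "wz": -0.6},
    {"tx": -279, "ty": -231, "tz": -38, "wz": -0.7},
    {"tx": -319, "ty": -264, "tz": -38, "wz": -0.8},
  ],
  jaw=0.75,
)

```text
invalid input at $.deltas[0]: expected keys tx, ty, tz, wx, wy, wz
```

```bash
python3 - <<'E'
from h import *
o=bot.get_obs();print(o["clock"],o["ee_pos"],o["qpos"].round(2),o["width"]);print(delta(440,116,270,YF))
E
```

```text
0.1 [133.77052045 533.2658098  230.66452617] [1.33 0.09 0.18 1.66 0.   1.57] 85.74400303078382
{'tx': -398.6, 'ty': -330.2, 'tz': -39.3, 'wz': np.float64(-0.9073)}
```

carry_out(
  deltas=[
    {"tx": -40, "ty": -33, "tz": -38, "wx": 0, "wy": 0, "wz": -0.1},
    {"tx": -80, "ty": -66, "tz": -38, "wx": 0, "wy": 0, "wz": -0.2},
    {"tx": -120, "ty": -99, "tz": -38, "wx": 0, "wy": 0, "wz": -0.3},
    {"tx": -160, "ty": -132, "tz": -38, "wx": 0, "wy": 0, "wz": -0.4},
    {"tx": -200, "ty": -165, "tz": -38, "wx": 0, "wy": 0, "wz": -0.5},
    {"tx": -239, "ty": -198, "tz": -38, "wx": 0, "wy": 0, "wz": -0.6},
    {"tx": -279, "ty": -231, "tz": -38, "wx": 0, "wy": 0, "wz": -0.7},
    {"tx": -319, "ty": -264, "tz": -38, "wx": 0, "wy": 0, "wz": -0.8},
  ],
  jaw=0.75,
)

```text
clock: 0.9
ee_pos: [365.3, 217.4, 269.2]
ee_rot: [[-0.848, -0.53, 0.0], [-0.53, 0.848, 0.0], [-0.0, 0.0, -1.0]]
contact_force: [0.2, 0.9, 0.3]
width: 64.3
grasp_force: 0.0
```

```bash
python3 - <<'E'
from h import *
o=bot.get_obs();print(o["clock"],o["ee_pos"],o["qpos"].round(2),o["width"]);print(delta(440,116,270,YF))
E
```

```text
0.9 [365.28329065 217.40770487 269.22667758] [ 0.54 -0.19 -0.02  1.75  0.   -0.02] 64.33963858242505
{'tx': -9.6, 'ty': -125.6, 'tz': -0.8, 'wz': np.float64(-0.1029)}
```

```bash
python3 - <<'E'
from h import *
print(delta(490,20,290,YF,(379,199.8,269.3,121.76)))
E
```

```text
{'tx': 0.3, 'ty': -211.3, 'tz': -20.7, 'wz': np.float64(-0.1072)}
```

carry_out(
  deltas=[
    {"tx": 0, "ty": -40, "tz": -20, "wx": 0, "wy": 0, "wz": -0.05},
    {"tx": 0, "ty": -80, "tz": -20, "wx": 0, "wy": 0, "wz": -0.107},
    {"tx": 0, "ty": -120, "tz": -20, "wx": 0, "wy": 0, "wz": -0.107},
    {"tx": 0, "ty": -160, "tz": -20, "wx": 0, "wy": 0, "wz": -0.107},
    {"tx": 0, "ty": -195, "tz": -20, "wx": 0, "wy": 0, "wz": -0.107},
    {"tx": 0, "ty": -211, "tz": -20, "wx": 0, "wy": 0, "wz": -0.107},
    {"tx": 0, "ty": -211, "tz": -20, "wx": 0, "wy": 0, "wz": -0.107},
    {"tx": 0, "ty": -211, "tz": -20, "wx": 0, "wy": 0, "wz": -0.107},
  ],
)

```text
clock: 1.7
ee_pos: [475.5, 39.9, 289.0]
ee_rot: [[-0.79, -0.613, -0.001], [-0.613, 0.79, 0.0], [0.001, 0.001, -1.0]]
contact_force: [-0.6, 0.9, 0.1]
width: 64.0
grasp_force: 0.0
```

```bash
python3 - <<'E'
from h import *
o=bot.get_obs();print(o["clock"],o["ee_pos"],o["qpos"].round(2));print(o["ee_rot"].round(3))
p=bot.camera_params("wrist");im=bot.capture("wrist");print(p)
cv2.imwrite("pics/w1.png",im[:,:,::-1]);np.savez("w1.npz",**p)
cv2.imwrite("pics/w1b.png",cv2.resize(im[:,:,::-1],None,fx=1.5,fy=1.5,interpolation=cv2.INTER_CUBIC))
E
```

```text
1.7 [475.4734033   39.88210692 288.95621631] [ 0.08 -0.06  0.14  1.77  0.   -0.58]
[[-0.79  -0.613 -0.001]
 [-0.613  0.79   0.   ]
 [ 0.001  0.001 -1.   ]]
{'K': array([[297.31863964,   0.        , 258.43796825],
       [  0.        , 297.31863964, 184.65966531],
       [  0.        ,   0.        ,   1.        ]]), 'R': array([[-0.61361117,  0.78960736,  0.00124273],
       [ 0.75311471,  0.58477801,  0.30141818],
       [ 0.2372753 ,  0.18588948, -0.95349123]]), 't': array([ 260.4895882 , -438.19572231,  314.40002317])}
```

View pics/w1b.png

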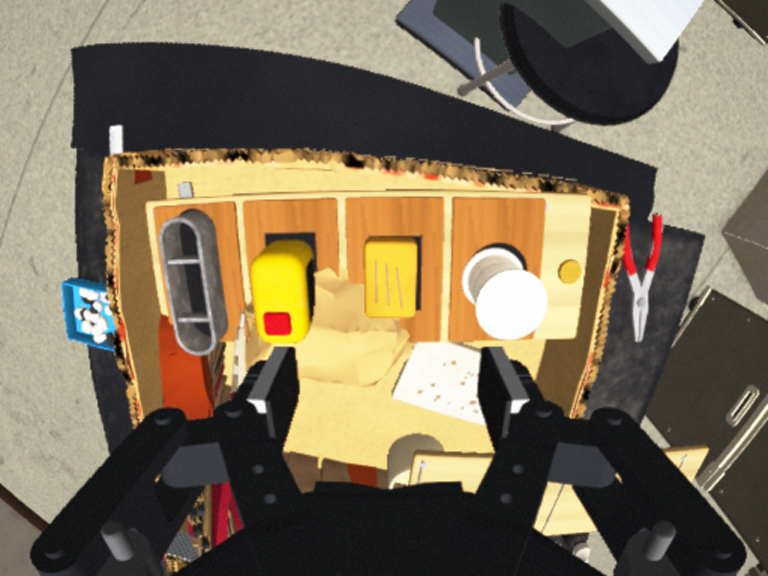

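Wrist view (1.5x): die at (193,283), tape (283,293), wax (391,277), spool top (511,303), stud (569,271). The order is confirmed. Next I'll compute positions.

```bash
python3 - <<'E'
from h import *
p=dict(np.load("w1.npz"));print("cam",(-p["R"].T@p["t"]).round())
f=lambda u,v,z:onz(p,u/1.5,v/1.5,z,True)[:2].round(1)
print("stud",f(569,271,121));print("spool",f(511,303,179),"wax",f(391,277,143),"button",f(277,322,181),"die",f(193,283,151))
print("die ends",f(183,212,151),f(201,353,151))
print("waxcorners",[f(*a,143) for a in[(366,237),(416,236),(415,317),(366,317)]])
print("spool base",f(494,272,121+3))
for n,a in dict(s0=(545,198),s1=(452,198),s2=(545,339),s3=(452,341),w0=(443,197),w1=(348,197),t0=(339,198),t1=(243,199),d0=(236,202),d1=(150,203)).items(): print(n,f(*a,121))
E
```

```text
cam [415.  -8. 432.]
stud [403. 160.]
spool [444.4 112.4] wax [485.7  50.2] button [543.2   4.5] die [573.1 -59.3]
die ends [533.9 -91.8] [618.4 -27.2]
waxcorners [array([473.9,  20. ]), array([453.1,  45.7]), array([498.5,  81.6]), array([519.6,  54.4])]
spool base [440.8 111.4]
s0 [374.6 106.1]
s1 [418.8  52.7]
s2 [456.2 184.8]
s3 [503.  124.1]
w0 [422.2  47.2]
w1 [463.2  -5.3]
t0 [467.6  -9.9]
t1 [510.  -66.2]
d0 [515.  -69.4]
d1 [ 557.7 -128.8]
```

```bash
python3 - <<'E'
from h import *
o=bot.get_obs();print(o["ee_pos"].round(1));print(delta(442.5,113,131,127.7))
E
```

```text
[475.4  40.3 289.2]
{'tx': -18.7, 'ty': 77.5, 'tz': 158.2, 'wz': np.float64(0.0034)}
```

carry_out(
  deltas=[
    {"tx": -10, "ty": 40, "tz": 0, "wx": 0, "wy": 0, "wz": 0},
    {"tx": -18.7, "ty": 70, "tz": 0, "wx": 0, "wy": 0, "wz": 0},
    {"tx": -18.7, "ty": 77.5, "tz": 10, "wx": 0, "wy": 0, "wz": 0},
    {"tx": -18.7, "ty": 77.5, "tz": 40, "wx": 0, "wy": 0, "wz": 0},
    {"tx": -18.7, "ty": 77.5, "tz": 70, "wx": 0, "wy": 0, "wz": 0},
    {"tx": -18.7, "ty": 77.5, "tz": 80, "wx": 0, "wy": 0, "wz": 0},
    {"tx": -18.7, "ty": 77.5, "tz": 80, "wx": 0, "wy": 0, "wz": 0},
    {"tx": -18.7, "ty": 77.5, "tz": 80, "wx": 0, "wy": 0, "wz": 0},
  ],
)

```text
clock: 2.55
ee_pos: [442.9, 112.9, 210.6]
ee_rot: [[-0.789, -0.614, 0.001], [-0.614, 0.789, 0.0], [-0.001, -0.001, -1.0]]
contact_force: [0.4, -0.2, 0.3]
width: 63.8
grasp_force: 0.0
```

```bash
python3 - <<'E'
from h import *
o=bot.get_obs();print(o["ee_pos"].round(1))
p=bot.camera_params("wrist");im=bot.capture("wrist")
cv2.imwrite("pics/w2.png",im[:,:,::-1]);np.savez("w2.npz",**p)
print(delta(442.5,113,131,127.7))
for z in(121,179): print(proj(p,(442.5,113,z),True))
E
```

```text
[442.9 112.9 210.6]
{'tx': 0.4, 'ty': 0.6, 'tz': 79.9, 'wz': np.float64(0.0035)}
[259.5883743  188.17619464]
[259.92497695 216.71918894]
```

View pics/w2.png

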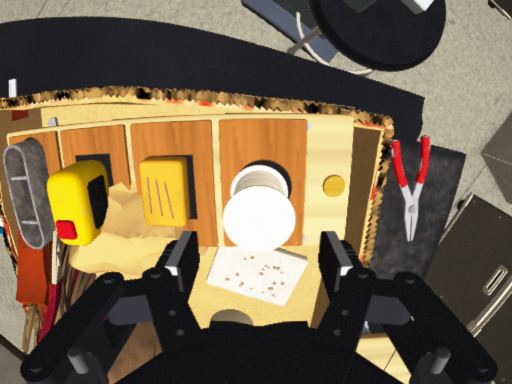

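The spool's top is centred at (259,216), matching the prediction. I'll descend and grip.

carry_out(
  deltas=[
    {"tx": 0, "ty": 0, "tz": 20, "wx": 0, "wy": 0, "wz": 0},
    {"tx": 0, "ty": 0, "tz": 40, "wx": 0, "wy": 0, "wz": 0},
    {"tx": 0, "ty": 0, "tz": 60, "wx": 0, "wy": 0, "wz": 0},
    {"tx": 0, "ty": 0, "tz": 75, "wx": 0, "wy": 0, "wz": 0},
    {"tx": 0, "ty": 0, "tz": 80, "wx": 0, "wy": 0, "wz": 0},
    {"tx": 0, "ty": 0, "tz": 80, "wx": 0, "wy": 0, "wz": 0},
    {"tx": 0, "ty": 0, "tz": 80, "wx": 0, "wy": 0, "wz": 0},
    {"tx": 0, "ty": 0, "tz": 80, "wx": 0, "wy": 0, "wz": 0},
  ],
)

```text
clock: 3.4
ee_pos: [443.4, 112.6, 130.3]
ee_rot: [[-0.789, -0.614, 0.001], [-0.614, 0.789, 0.0], [-0.001, -0.001, -1.0]]
contact_force: [0.2, -0.3, -0.3]
width: 63.8
grasp_force: 0.0
```

carry_out(
  deltas=[
    {"tx": 0, "ty": 0, "tz": 0, "wx": 0, "wy": 0, "wz": 0},
    {"tx": 0, "ty": 0, "tz": 0, "wx": 0, "wy": 0, "wz": 0},
    {"tx": 0, "ty": 0, "tz": 0, "wx": 0, "wy": 0, "wz": 0},
    {"tx": 0, "ty": 0, "tz": 0, "wx": 0, "wy": 0, "wz": 0},
    {"tx": 0, "ty": 0, "tz": 0, "wx": 0, "wy": 0, "wz": 0},
    {"tx": 0, "ty": 0, "tz": 0, "wx": 0, "wy": 0, "wz": 0},
    {"tx": 0, "ty": 0, "tz": 0, "wx": 0, "wy": 0, "wz": 0},
    {"tx": 0, "ty": 0, "tz": 0, "wx": 0, "wy": 0, "wz": 0},
  ],
  jaw=0,
)

```text
clock: 4.2
ee_pos: [443.3, 112.6, 130.2]
ee_rot: [[-0.789, -0.614, 0.002], [-0.614, 0.789, 0.0], [-0.002, -0.001, -1.0]]
contact_force: [0.1, 0.3, 6.1]
width: 44.0
grasp_force: 60.9
```

carry_out(
  deltas=[
    {"tx": 0, "ty": 0, "tz": -10, "wx": 0, "wy": 0, "wz": 0},
    {"tx": 0, "ty": 0, "tz": -30, "wx": 0, "wy": 0, "wz": 0},
    {"tx": 0, "ty": 0, "tz": -60, "wx": 0, "wy": 0, "wz": 0},
    {"tx": 0, "ty": 0, "tz": -90, "wx": 0, "wy": 0, "wz": 0},
    {"tx": 0, "ty": 0, "tz": -120, "wx": 0, "wy": 0, "wz": 0},
    {"tx": 0, "ty": 0, "tz": -130, "wx": 0, "wy": 0, "wz": 0},
    {"tx": 0, "ty": 0, "tz": -130, "wx": 0, "wy": 0, "wz": 0},
    {"tx": 0, "ty": 0, "tz": -130, "wx": 0, "wy": 0, "wz": 0},
  ],
)

```text
clock: 5.0
ee_pos: [442.7, 112.5, 258.2]
ee_rot: [[-0.789, -0.614, -0.001], [-0.614, 0.789, -0.0], [0.001, 0.001, -1.0]]
contact_force: [-0.8, 0.8, -1.7]
width: 44.2
grasp_force: 61.0
```

```bash
python3 - <<'E'
from h import *
o=bot.get_obs();print(o["clock"],o["ee_pos"].round(1),o["width"],o["grasp_force"]);print(delta(600,220,262,YE))
print(delta(637.7,248.2,262,YE))
p=bot.camera_params("wrist");im=bot.capture("wrist")
cv2.imwrite("pics/w3.png",im[:,:,::-1])
E
```

```text
5.0 [442.7 112.5 258.2] 44.244137586086374 61.026771068573
{'tx': -190.2, 'ty': -11.7, 'tz': -3.8, 'wz': np.float64(0.1062)}
{'tx': -237.2, 'ty': -12.6, 'tz': -3.8, 'wz': np.float64(0.1062)}
```

carry_out(
  deltas=[
    {"tx": -25, "ty": -1, "tz": -4, "wx": 0, "wy": 0, "wz": 0.02},
    {"tx": -55, "ty": -3, "tz": -4, "wx": 0, "wy": 0, "wz": 0.04},
    {"tx": -85, "ty": -5, "tz": -4, "wx": 0, "wy": 0, "wz": 0.06},
    {"tx": -115, "ty": -7, "tz": -4, "wx": 0, "wy": 0, "wz": 0.08},
    {"tx": -140, "ty": -9, "tz": -4, "wx": 0, "wy": 0, "wz": 0.106},
    {"tx": -150, "ty": -10, "tz": -4, "wx": 0, "wy": 0, "wz": 0.106},
    {"tx": -150, "ty": -10, "tz": -4, "wx": 0, "wy": 0, "wz": 0.106},
    {"tx": -150, "ty": -10, "tz": -4, "wx": 0, "wy": 0, "wz": 0.106},
  ],
)

```text
clock: 5.85
ee_pos: [566.7, 196.3, 262.8]
ee_rot: [[-0.85, -0.528, -0.001], [-0.528, 0.85, -0.0], [0.001, 0.0, -1.0]]
contact_force: [0.4, 0.4, -0.6]
width: 44.1
grasp_force: 61.1
```

```bash
python3 - <<'E'
from h import *
o=bot.get_obs();print(o["clock"],o["ee_pos"].round(1))
p=bot.camera_params("wrist");im=bot.capture("wrist")
cv2.imwrite("pics/w3.png",im[:,:,::-1]);np.savez("w3.npz",**p)
print([proj(p,(x,y,115),True).round() for x,y in((637.7,248.2),(597.7,312.8),(657.2,216.8))])
im=bot.capture("scene");cv2.imwrite("pics/s3.png",cv2.resize(im[60:250,150:430,::-1],None,fx=2.5,fy=2.5))
E
```

```text
5.85 [566.7 196.3 262.8]
[array([265., 247.]), array([331., 246.]), array([232., 247.])]
```

View pics/w3.png

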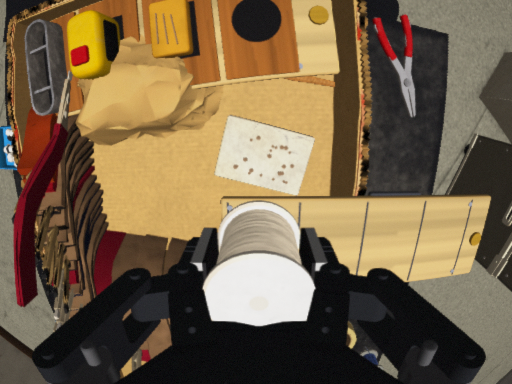

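View pics/s3.png

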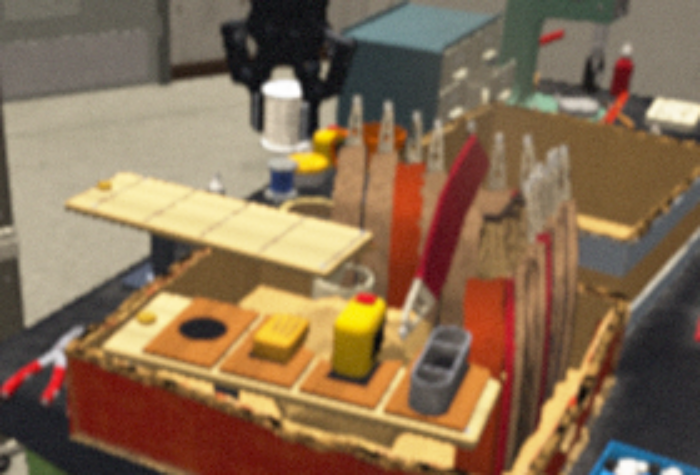

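The wrist view shows the spool gripped and the empty deck behind it: stud (475,239), dividers near x=361, 418 and 463, and the front edge along v≈196. Leather stands left of the deck's far end.

```bash
python3 - <<'E'
from h import *
p=dict(np.load("w3.npz"));f=lambda u,v,z=115:onz(p,u,v,z,True)[:2]
u=np.array([np.cos(np.radians(YE)),np.sin(np.radians(YE))]);n=np.array([u[1],-u[0]]);O=np.array([577.6,345.])
def show(nm,a): print(nm,a.round(1),"row",((a-O)@u).round(1),"across",((a-O)@n).round(1))
show("stud",f(475,239,121))
for nm,a in dict(frontcornerfar=(221,197),frontcornerstud=(490,195),backstud=(482,276),l76a=(425,203),l76b=(412,273),l152a=(471,203),l152b=(455,270),l0a=(367,203),l0b=(359,272),lm152=(229,206)).items(): show(nm,f(*a))
im=cv2.imread("pics/w3.png")
cv2.imwrite("pics/w3c.png",cv2.resize(im[180:300,180:510],None,fx=2.4,fy=2.4,interpolation=cv2.INTER_CUBIC))
E
```

```text
stud [489.4 490.4] row 170.0 across 1.7
frontcornerfar [611.6 177.7] row -160.1 across -59.3
frontcornerstud [430.7 470.6] row 184.1 across -58.7
backstud [523.8 570.1] row 219.6 across 72.9
l76a [495.5 381.9] row 74.6 across -50.3
l76b [576.5 437.8] row 79.5 across 48.0
l152a [457.2 447.3] row 150.4 across -48.4
l152b [540.7 504.5] row 155.0 across 52.6
l0a [534.6 316. ] row -2.0 across -51.8
l0b [609.7 367. ] row 1.7 across 38.9
lm152 [615.9 189.8] row -152.0 across -49.2
```

View pics/w3c.png

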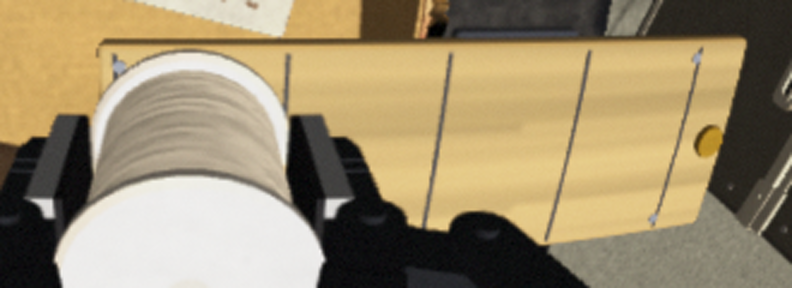

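```bash
python3 - <<'E'
from h import *
print(delta(637.7,248.1,125,YE))
E
```

```text
{'tx': -87.8, 'ty': 6.7, 'tz': 138.7, 'wz': np.float64(0.0002)}
```

carry_out(
  deltas=[
    {"tx": -25, "ty": 2, "tz": 0, "wx": 0, "wy": 0, "wz": 0},
    {"tx": -50, "ty": 4, "tz": 0, "wx": 0, "wy": 0, "wz": 0},
    {"tx": -75, "ty": 6.7, "tz": 0, "wx": 0, "wy": 0, "wz": 0},
    {"tx": -88, "ty": 6.7, "tz": 10, "wx": 0, "wy": 0, "wz": 0},
    {"tx": -88, "ty": 6.7, "tz": 40, "wx": 0, "wy": 0, "wz": 0},
    {"tx": -88, "ty": 6.7, "tz": 70, "wx": 0, "wy": 0, "wz": 0},
    {"tx": -88, "ty": 6.7, "tz": 95, "wx": 0, "wy": 0, "wz": 0},
    {"tx": -88, "ty": 6.7, "tz": 110, "wx": 0, "wy": 0, "wz": 0},
  ],
)

```text
clock: 6.75
ee_pos: [637.5, 248.0, 151.5]
ee_rot: [[-0.85, -0.527, -0.002], [-0.527, 0.85, -0.001], [0.002, 0.0, -1.0]]
contact_force: [-0.5, -0.5, -0.1]
width: 44.1
grasp_force: 61.1
```

```bash
python3 - <<'E'
from h import *
o=bot.get_obs();print(o["ee_pos"].round(1),o["contact_force"].round(1));print(delta(637.7,248.1,124.5,YE))
E
```

```text
[637.5 248.  151.5] [-0.5 -0.5 -0.1]
{'tx': -0.3, 'ty': -0.0, 'tz': 27.0, 'wz': np.float64(0.0)}
```

carry_out(
  deltas=[
    {"tx": 0, "ty": 0, "tz": 10, "wx": 0, "wy": 0, "wz": 0},
    {"tx": 0, "ty": 0, "tz": 18, "wx": 0, "wy": 0, "wz": 0},
    {"tx": 0, "ty": 0, "tz": 23, "wx": 0, "wy": 0, "wz": 0},
    {"tx": 0, "ty": 0, "tz": 26, "wx": 0, "wy": 0, "wz": 0},
    {"tx": 0, "ty": 0, "tz": 26, "wx": 0, "wy": 0, "wz": 0},
    {"tx": 0, "ty": 0, "tz": 26, "wx": 0, "wy": 0, "wz": 0},
    {"tx": 0, "ty": 0, "tz": 26, "wx": 0, "wy": 0, "wz": 0},
    {"tx": 0, "ty": 0, "tz": 26, "wx": 0, "wy": 0, "wz": 0},
  ],
)

```text
clock: 7.55
ee_pos: [638.8, 248.9, 127.7]
ee_rot: [[-0.85, -0.527, 0.001], [-0.527, 0.85, 0.0], [-0.001, -0.0, -1.0]]
contact_force: [-0.3, 0.1, -1.1]
width: 43.9
grasp_force: 61.1
```

carry_out(
  deltas=[
    {"tx": 0, "ty": 0, "tz": 0, "wx": 0, "wy": 0, "wz": 0},
    {"tx": 0, "ty": 0, "tz": 0, "wx": 0, "wy": 0, "wz": 0},
    {"tx": 0, "ty": 0, "tz": 0, "wx": 0, "wy": 0, "wz": 0},
    {"tx": 0, "ty": 0, "tz": 0, "wx": 0, "wy": 0, "wz": 0},
    {"tx": 0, "ty": 0, "tz": 0, "wx": 0, "wy": 0, "wz": 0},
    {"tx": 0, "ty": 0, "tz": 0, "wx": 0, "wy": 0, "wz": 0},
    {"tx": 0, "ty": 0, "tz": 0, "wx": 0, "wy": 0, "wz": 0},
    {"tx": 0, "ty": 0, "tz": 0, "wx": 0, "wy": 0, "wz": 0},
  ],
  jaw=0.75,
)

```text
clock: 8.35
ee_pos: [638.6, 248.8, 127.3]
ee_rot: [[-0.85, -0.527, -0.0], [-0.527, 0.85, -0.0], [0.0, -0.0, -1.0]]
contact_force: [-0.5, -0.9, 0.1]
width: 63.8
grasp_force: 0.0
```

carry_out(
  deltas=[
    {"tx": 0, "ty": 0, "tz": -15, "wx": 0, "wy": 0, "wz": 0},
    {"tx": 0, "ty": 0, "tz": -40, "wx": 0, "wy": 0, "wz": 0},
    {"tx": 0, "ty": 0, "tz": -80, "wx": 0, "wy": 0, "wz": 0},
    {"tx": 0, "ty": 0, "tz": -120, "wx": 0, "wy": 0, "wz": 0},
    {"tx": 25, "ty": 0, "tz": -140, "wx": 0, "wy": 0, "wz": 0},
    {"tx": 60, "ty": 0, "tz": -140, "wx": 0, "wy": 0, "wz": 0},
    {"tx": 90, "ty": 0, "tz": -140, "wx": 0, "wy": 0, "wz": 0},
    {"tx": 90, "ty": 0, "tz": -140, "wx": 0, "wy": 0, "wz": 0},
  ],
)

```text
clock: 9.15
ee_pos: [559.8, 199.9, 268.6]
ee_rot: [[-0.85, -0.527, 0.001], [-0.527, 0.85, 0.0], [-0.0, -0.0, -1.0]]
contact_force: [0.4, -0.2, 0.7]
width: 63.9
grasp_force: 0.0
```

```bash
python3 - <<'E'
from h import *
o=bot.get_obs();print(o["ee_pos"].round(1))
p=bot.camera_params("wrist");im=bot.capture("wrist")
cv2.imwrite("pics/w4.png",im[:,:,::-1]);np.savez("w4.npz",**p)
print(proj(p,(637.7,248.1,173),True), delta(486,50.4,260,127.9))
E
```

```text
[559.8 199.9 268.6]
[258.89695055 276.50130285] {'tx': 143.0, 'ty': -88.1, 'tz': 8.4, 'wz': np.float64(-0.1068)}
```

View pics/w4.png

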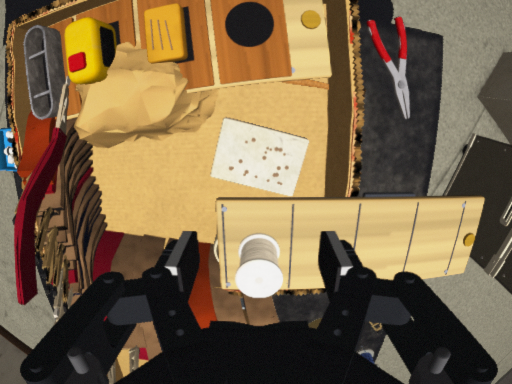

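The spool stands upright at (259,265) in the view, with its base at (258,243), midway between dividers 225 and 292. Wax is next.

carry_out(
  deltas=[
    {"tx": 35, "ty": -22, "tz": 0, "wx": 0, "wy": 0, "wz": -0.05},
    {"tx": 70, "ty": -44, "tz": 0, "wx": 0, "wy": 0, "wz": -0.107},
    {"tx": 105, "ty": -66, "tz": 0, "wx": 0, "wy": 0, "wz": -0.107},
    {"tx": 135, "ty": -83, "tz": 0, "wx": 0, "wy": 0, "wz": -0.107},
    {"tx": 143, "ty": -88, "tz": 10, "wx": 0, "wy": 0, "wz": -0.107},
    {"tx": 143, "ty": -88, "tz": 40, "wx": 0, "wy": 0, "wz": -0.107},
    {"tx": 143, "ty": -88, "tz": 70, "wx": 0, "wy": 0, "wz": -0.107},
    {"tx": 143, "ty": -88, "tz": 70, "wx": 0, "wy": 0, "wz": -0.107},
  ],
)

```text
clock: 10.0
ee_pos: [486.1, 51.1, 193.8]
ee_rot: [[-0.789, -0.615, -0.005], [-0.615, 0.789, -0.001], [0.005, 0.003, -1.0]]
contact_force: [1.1, -0.4, -0.1]
width: 64.2
grasp_force: 0.0
```

```bash
python3 - <<'E'
from h import *
o=bot.get_obs();print(o["ee_pos"].round(1))
p=bot.camera_params("wrist");im=bot.capture("wrist")
hsv=cv2.cvtColor(im,cv2.COLOR_RGB2HSV);c0=proj(p,(486,50.4,143),True);print(c0)
m=cv2.inRange(hsv,(18,135,170),(32,255,255));n,l,st,ce=cv2.connectedComponentsWithStats(m)
for i in range(1,n):
    if st[i,4]>300: print(st[i],ce[i].round(1),onz(p,*ce[i],143,True).round(1))
print(delta(486,50.4,123,127.9))
E
```

```text
[486.1  51.1 193.8]
[258.34135179 205.72129321]
[127  85  46  14 306] [154.   91.8] [465.4 -53.8 143. ]
[ 199  171   85   87 4010] [253.  211.9] [492.   50.3 143. ]
[ 119  184   58   95 3395] [145.9 219.6] [547.1  -8.6 143. ]
[186 199  46  26 364] [206.2 211.9] [512.6  24.1 143. ]
{'tx': 1.1, 'ty': -0.2, 'tz': 73.2, 'wz': np.float64(0.0008)}
```

carry_out(
  deltas=[
    {"tx": 1, "ty": 0, "tz": 20, "wx": 0, "wy": 0, "wz": 0},
    {"tx": 1, "ty": 0, "tz": 45, "wx": 0, "wy": 0, "wz": 0},
    {"tx": 1, "ty": 0, "tz": 62, "wx": 0, "wy": 0, "wz": 0},
    {"tx": 1, "ty": 0, "tz": 70, "wx": 0, "wy": 0, "wz": 0},
    {"tx": 1, "ty": 0, "tz": 72.5, "wx": 0, "wy": 0, "wz": 0},
    {"tx": 1, "ty": 0, "tz": 72.5, "wx": 0, "wy": 0, "wz": 0},
    {"tx": 1, "ty": 0, "tz": 72.5, "wx": 0, "wy": 0, "wz": 0},
    {"tx": 1, "ty": 0, "tz": 72.5, "wx": 0, "wy": 0, "wz": 0},
  ],
)

```text
clock: 10.85
ee_pos: [487.6, 50.7, 130.1]
ee_rot: [[-0.789, -0.615, 0.005], [-0.615, 0.789, -0.0], [-0.004, -0.004, -1.0]]
contact_force: [-12.5, 0.6, 22.8]
width: 63.9
grasp_force: 12.1
```

carry_out(
  deltas=[
    {"tx": 0, "ty": 0, "tz": 0, "wx": 0, "wy": 0, "wz": 0},
    {"tx": 0, "ty": 0, "tz": 0, "wx": 0, "wy": 0, "wz": 0},
    {"tx": 0, "ty": 0, "tz": 0, "wx": 0, "wy": 0, "wz": 0},
    {"tx": 0, "ty": 0, "tz": 0, "wx": 0, "wy": 0, "wz": 0},
    {"tx": 0, "ty": 0, "tz": 0, "wx": 0, "wy": 0, "wz": 0},
    {"tx": 0, "ty": 0, "tz": 0, "wx": 0, "wy": 0, "wz": 0},
    {"tx": 0, "ty": 0, "tz": 0, "wx": 0, "wy": 0, "wz": 0},
    {"tx": 0, "ty": 0, "tz": 0, "wx": 0, "wy": 0, "wz": 0},
  ],
  jaw=0,
)

```text
clock: 11.65
ee_pos: [489.2, 50.0, 133.4]
ee_rot: [[-0.789, -0.614, 0.011], [-0.614, 0.789, -0.002], [-0.008, -0.008, -1.0]]
contact_force: [-13.5, -5.2, 44.1]
width: 34.1
grasp_force: 71.0
```

carry_out(
  deltas=[
    {"tx": 0, "ty": 0, "tz": -10, "wx": 0, "wy": 0, "wz": 0},
    {"tx": 0, "ty": 0, "tz": -30, "wx": 0, "wy": 0, "wz": 0},
    {"tx": 0, "ty": 0, "tz": -60, "wx": 0, "wy": 0, "wz": 0},
    {"tx": 0, "ty": 0, "tz": -90, "wx": 0, "wy": 0, "wz": 0},
    {"tx": 0, "ty": 0, "tz": -120, "wx": 0, "wy": 0, "wz": 0},
    {"tx": 0, "ty": 0, "tz": -130, "wx": 0, "wy": 0, "wz": 0},
    {"tx": 0, "ty": 0, "tz": -130, "wx": 0, "wy": 0, "wz": 0},
    {"tx": 0, "ty": 0, "tz": -130, "wx": 0, "wy": 0, "wz": 0},
  ],
)

```text
clock: 12.45
ee_pos: [486.4, 50.7, 254.2]
ee_rot: [[-0.789, -0.615, -0.001], [-0.615, 0.789, -0.0], [0.001, 0.0, -1.0]]
contact_force: [0.2, 0.8, -0.7]
width: 34.2
grasp_force: 61.2
```

```bash
python3 - <<'E'
from h import *
o=bot.get_obs();print(o["ee_pos"].round(1),o["width"],o["grasp_force"])
p=bot.camera_params("wrist");im=bot.capture("wrist")
cv2.imwrite("pics/w5.png",im[:,:,::-1]);np.savez("w5.npz",**p)
print(proj(p,(*o["ee_pos"][:2],o["ee_pos"][2]+20),True)); print(delta(597.7,312.8,252,YE))
E
```

```text
[486.4  50.7 254.2] 34.2283379184533 61.15939736366272
[259.69878056 260.2050392 ]
{'tx': -249.3, 'ty': 138.1, 'tz': 1.6, 'wz': np.float64(0.1073)}
```

View pics/w5.png

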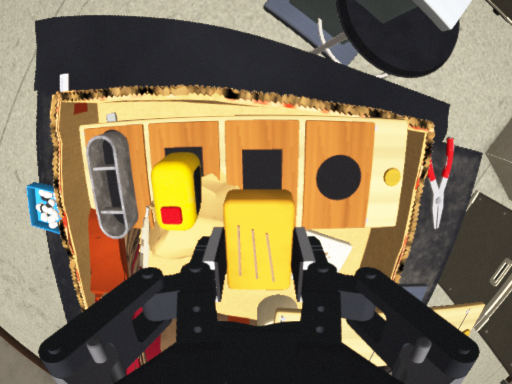

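Wax is held level at (259,240). The contact forces show the fingertips reach about 10–12 mm below the TCP at these openings, so I'll set heights from that. Next, the wax offset in the grip.

```bash
python3 - <<'E'
from h import *
p=dict(np.load("w5.npz"))
q=[onz(p,*a,263.8,True) for a in[(225,191),(293,191),(290,288),(228,288)]]
print(np.round(q,1),np.mean(q,0).round(1)-[486.4,50.7,254.2])
E
```

```text
[[471.5  18.2 263.8]
 [451.7  43.6 263.8]
 [495.9  79.5 263.8]
 [517.   52.4 263.8]] [-2.4 -2.2  9.6]
```

carry_out(
  deltas=[
    {"tx": -25, "ty": 15, "tz": 0, "wx": 0, "wy": 0, "wz": 0.03},
    {"tx": -60, "ty": 34, "tz": 0, "wx": 0, "wy": 0, "wz": 0.06},
    {"tx": -95, "ty": 53, "tz": 0, "wx": 0, "wy": 0, "wz": 0.107},
    {"tx": -130, "ty": 72, "tz": 0, "wx": 0, "wy": 0, "wz": 0.107},
    {"tx": -165, "ty": 91, "tz": 0, "wx": 0, "wy": 0, "wz": 0.107},
    {"tx": -200, "ty": 110, "tz": 0, "wx": 0, "wy": 0, "wz": 0.107},
    {"tx": -230, "ty": 127, "tz": 0, "wx": 0, "wy": 0, "wz": 0.107},
    {"tx": -240, "ty": 132, "tz": 0, "wx": 0, "wy": 0, "wz": 0.107},
  ],
)

```text
clock: 13.3
ee_pos: [594.5, 305.1, 251.6]
ee_rot: [[-0.849, -0.529, -0.003], [-0.529, 0.849, -0.001], [0.004, 0.001, -1.0]]
contact_force: [0.3, -0.2, -0.7]
width: 34.3
grasp_force: 61.2
```

```bash
python3 - <<'E'
from h import *
o=bot.get_obs();print(o["ee_pos"].round(1));print(delta(600,314.8,128.5,YE))
E
```

```text
[594.5 305.1 251.6]
{'tx': -9.8, 'ty': 5.3, 'tz': 123.1, 'wz': np.float64(0.0024)}
```

carry_out(
  deltas=[
    {"tx": -10, "ty": 5, "tz": 0, "wx": 0, "wy": 0, "wz": 0.002},
    {"tx": -10, "ty": 5, "tz": 25, "wx": 0, "wy": 0, "wz": 0.002},
    {"tx": -10, "ty": 5, "tz": 55, "wx": 0, "wy": 0, "wz": 0.002},
    {"tx": -10, "ty": 5, "tz": 80, "wx": 0, "wy": 0, "wz": 0.002},
    {"tx": -10, "ty": 5, "tz": 95, "wx": 0, "wy": 0, "wz": 0.002},
    {"tx": -10, "ty": 5, "tz": 102, "wx": 0, "wy": 0, "wz": 0.002},
    {"tx": -10, "ty": 5, "tz": 102, "wx": 0, "wy": 0, "wz": 0.002},
    {"tx": -10, "ty": 5, "tz": 102, "wx": 0, "wy": 0, "wz": 0.002},
  ],
)

```text
clock: 14.1
ee_pos: [600.3, 311.8, 153.3]
ee_rot: [[-0.851, -0.525, 0.0], [-0.525, 0.851, 0.0], [-0.0, -0.0, -1.0]]
contact_force: [0.3, -0.0, 0.1]
width: 34.2
grasp_force: 61.2
```

```bash
python3 - <<'E'
from h import *
o=bot.get_obs();print(o["ee_pos"].round(1));print(delta(600,314.8,128.5,YE))
E
```

```text
[600.3 311.8 153.3]
{'tx': -1.3, 'ty': 2.7, 'tz': 24.8, 'wz': np.float64(-0.0018)}
```

carry_out(
  deltas=[
    {"tx": -1, "ty": 2.5, "tz": 8, "wx": 0, "wy": 0, "wz": 0},
    {"tx": -1, "ty": 2.5, "tz": 15, "wx": 0, "wy": 0, "wz": 0},
    {"tx": -1, "ty": 2.5, "tz": 20, "wx": 0, "wy": 0, "wz": 0},
    {"tx": -1, "ty": 2.5, "tz": 23, "wx": 0, "wy": 0, "wz": 0},
    {"tx": -1, "ty": 2.5, "tz": 24, "wx": 0, "wy": 0, "wz": 0},
    {"tx": -1, "ty": 2.5, "tz": 24, "wx": 0, "wy": 0, "wz": 0},
    {"tx": -1, "ty": 2.5, "tz": 24, "wx": 0, "wy": 0, "wz": 0},
    {"tx": -1, "ty": 2.5, "tz": 24, "wx": 0, "wy": 0, "wz": 0},
  ],
)

```text
clock: 14.9
ee_pos: [599.9, 314.5, 129.1]
ee_rot: [[-0.851, -0.525, 0.0], [-0.525, 0.851, 0.0], [-0.0, -0.0, -1.0]]
contact_force: [-0.1, 0.3, -0.3]
width: 34.3
grasp_force: 61.2
```

carry_out(
  deltas=[
    {"tx": 0, "ty": 0, "tz": 0, "wx": 0, "wy": 0, "wz": 0},
    {"tx": 0, "ty": 0, "tz": 0, "wx": 0, "wy": 0, "wz": 0},
    {"tx": 0, "ty": 0, "tz": 0, "wx": 0, "wy": 0, "wz": 0},
    {"tx": 0, "ty": 0, "tz": 0, "wx": 0, "wy": 0, "wz": 0},
    {"tx": 0, "ty": 0, "tz": 0, "wx": 0, "wy": 0, "wz": 0},
    {"tx": 0, "ty": 0, "tz": 0, "wx": 0, "wy": 0, "wz": 0},
    {"tx": 0, "ty": 0, "tz": 0, "wx": 0, "wy": 0, "wz": 0},
    {"tx": 0, "ty": 0, "tz": 0, "wx": 0, "wy": 0, "wz": 0},
  ],
  jaw=0.65,
)

```text
clock: 15.7
ee_pos: [599.8, 314.4, 128.8]
ee_rot: [[-0.851, -0.525, -0.0], [-0.525, 0.851, 0.0], [-0.0, 0.0, -1.0]]
contact_force: [0.1, 0.7, -0.3]
width: 55.8
grasp_force: 0.0
```

carry_out(
  deltas=[
    {"tx": 0, "ty": 0, "tz": -15, "wx": 0, "wy": 0, "wz": 0},
    {"tx": 0, "ty": 0, "tz": -40, "wx": 0, "wy": 0, "wz": 0},
    {"tx": 0, "ty": 0, "tz": -80, "wx": 0, "wy": 0, "wz": 0},
    {"tx": 0, "ty": 0, "tz": -120, "wx": 0, "wy": 0, "wz": 0},
    {"tx": 25, "ty": 0, "tz": -140, "wx": 0, "wy": 0, "wz": 0},
    {"tx": 60, "ty": -20, "tz": -140, "wx": 0, "wy": 0, "wz": 0},
    {"tx": 90, "ty": -40, "tz": -140, "wx": 0, "wy": 0, "wz": 0},
    {"tx": 90, "ty": -50, "tz": -140, "wx": 0, "wy": 0, "wz": 0},
  ],
)

```text
clock: 16.5
ee_pos: [547.6, 222.3, 270.2]
ee_rot: [[-0.851, -0.525, 0.001], [-0.525, 0.851, -0.0], [-0.001, -0.0, -1.0]]
contact_force: [0.2, 0.8, -0.7]
width: 55.6
grasp_force: 0.0
```

```bash
python3 - <<'E'
from h import *
o=bot.get_obs();print(o["ee_pos"].round(1))
p=bot.camera_params("wrist");im=bot.capture("wrist")
cv2.imwrite("pics/w6.png",im[:,:,::-1]);np.savez("w6.npz",**p)
print(proj(p,(597.7,312.8,137),True),proj(p,(637.7,248.1,173),True), delta(528,-2,270,127.9))
E
```

```text
[547.6 222.3 270.2]
[305.81320097 254.70115222] [232.9291572  274.15716485] {'tx': 135.8, 'ty': -179.8, 'tz': -0.2, 'wz': np.float64(-0.1099)}
```

View pics/w6.png

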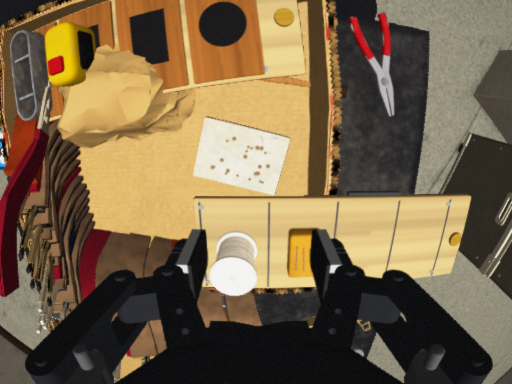

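The wax sits at (304,253), centred between dividers 269 and 336. Tape is next.

carry_out(
  deltas=[
    {"tx": 25, "ty": -33, "tz": 0, "wx": 0, "wy": 0, "wz": -0.05},
    {"tx": 50, "ty": -66, "tz": 0, "wx": 0, "wy": 0, "wz": -0.1},
    {"tx": 75, "ty": -99, "tz": 0, "wx": 0, "wy": 0, "wz": -0.11},
    {"tx": 100, "ty": -132, "tz": 0, "wx": 0, "wy": 0, "wz": -0.11},
    {"tx": 125, "ty": -165, "tz": 0, "wx": 0, "wy": 0, "wz": -0.11},
    {"tx": 136, "ty": -180, "tz": 0, "wx": 0, "wy": 0, "wz": -0.11},
    {"tx": 136, "ty": -180, "tz": 20, "wx": 0, "wy": 0, "wz": -0.11},
    {"tx": 136, "ty": -180, "tz": 30, "wx": 0, "wy": 0, "wz": -0.11},
  ],
  jaw=0.75,
)

```text
clock: 17.35
ee_pos: [528.8, -0.3, 237.5]
ee_rot: [[-0.789, -0.615, -0.001], [-0.615, 0.789, 0.0], [0.0, 0.001, -1.0]]
contact_force: [0.2, 0.2, -0.4]
width: 64.1
grasp_force: 0.0
```

```bash
python3 - <<'E'
from h import *
o=bot.get_obs();print(o["ee_pos"].round(1))
p=bot.camera_params("wrist");im=bot.capture("wrist")
cv2.imwrite("pics/w7.png",cv2.resize(im[60:300,80:400,::-1],None,fx=2.4,fy=2.4,interpolation=cv2.INTER_CUBIC));np.savez("w7.npz",**p)
print((proj(p,(528,-2,179),True)-[80,60])*2.4)
E
```

```text
[ 5.288e+02 -3.000e-01  2.375e+02]
[427.10417864 336.07904591]
```

View pics/w7.png

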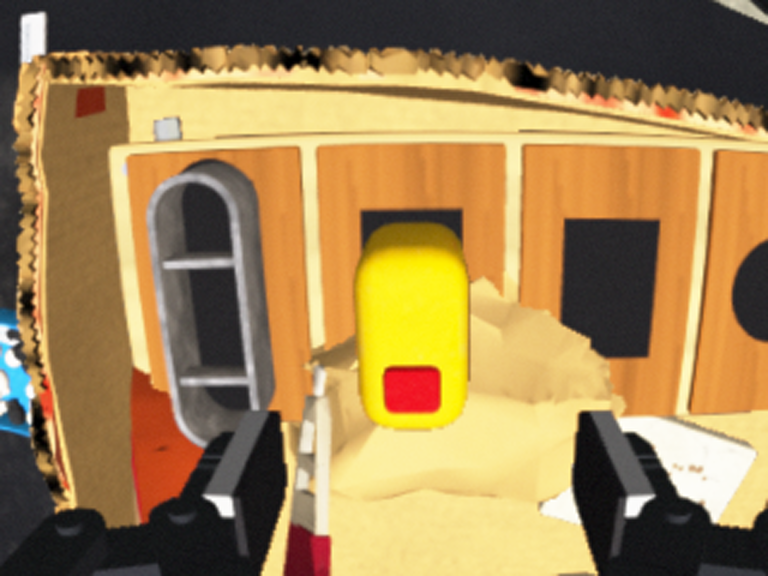

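```bash
python3 - <<'E'
from h import *
print(delta(531,-6,139,127.9))
E
```

```text
{'tx': 1.7, 'ty': -6.5, 'tz': 97.0, 'wz': np.float64(0.0014)}
```

carry_out(
  deltas=[
    {"tx": 2, "ty": -6.5, "tz": 0, "wx": 0, "wy": 0, "wz": 0},
    {"tx": 2, "ty": -6.5, "tz": 20, "wx": 0, "wy": 0, "wz": 0},
    {"tx": 2, "ty": -6.5, "tz": 45, "wx": 0, "wy": 0, "wz": 0},
    {"tx": 2, "ty": -6.5, "tz": 70, "wx": 0, "wy": 0, "wz": 0},
    {"tx": 2, "ty": -6.5, "tz": 88, "wx": 0, "wy": 0, "wz": 0},
    {"tx": 2, "ty": -6.5, "tz": 95, "wx": 0, "wy": 0, "wz": 0},
    {"tx": 2, "ty": -6.5, "tz": 97, "wx": 0, "wy": 0, "wz": 0},
    {"tx": 2, "ty": -6.5, "tz": 97, "wx": 0, "wy": 0, "wz": 0},
  ],
  jaw=0.66,
)

```text
clock: 18.2
ee_pos: [531.2, -6.2, 142.7]
ee_rot: [[-0.788, -0.616, 0.001], [-0.616, 0.788, -0.0], [-0.001, -0.001, -1.0]]
contact_force: [0.3, 0.8, 0.3]
width: 56.4
grasp_force: 0.0
```

carry_out(
  deltas=[
    {"tx": 0, "ty": 0, "tz": 0, "wx": 0, "wy": 0, "wz": 0},
    {"tx": 0, "ty": 0, "tz": 0, "wx": 0, "wy": 0, "wz": 0},
    {"tx": 0, "ty": 0, "tz": 0, "wx": 0, "wy": 0, "wz": 0},
    {"tx": 0, "ty": 0, "tz": 0, "wx": 0, "wy": 0, "wz": 0},
    {"tx": 0, "ty": 0, "tz": 0, "wx": 0, "wy": 0, "wz": 0},
    {"tx": 0, "ty": 0, "tz": 0, "wx": 0, "wy": 0, "wz": 0},
    {"tx": 0, "ty": 0, "tz": 0, "wx": 0, "wy": 0, "wz": 0},
    {"tx": 0, "ty": 0, "tz": 0, "wx": 0, "wy": 0, "wz": 0},
  ],
  jaw=0,
)

```text
clock: 19.0
ee_pos: [531.4, -6.3, 143.1]
ee_rot: [[-0.788, -0.616, 0.002], [-0.616, 0.788, 0.0], [-0.002, -0.001, -1.0]]
contact_force: [-0.1, 0.5, 6.7]
width: 35.1
grasp_force: 60.9
```

carry_out(
  deltas=[
    {"tx": 0, "ty": 0, "tz": -10, "wx": 0, "wy": 0, "wz": 0},
    {"tx": 0, "ty": 0, "tz": -30, "wx": 0, "wy": 0, "wz": 0},
    {"tx": 0, "ty": 0, "tz": -60, "wx": 0, "wy": 0, "wz": 0},
    {"tx": 0, "ty": 0, "tz": -90, "wx": 0, "wy": 0, "wz": 0},
    {"tx": 0, "ty": 0, "tz": -120, "wx": 0, "wy": 0, "wz": 0},
    {"tx": 0, "ty": 0, "tz": -130, "wx": 0, "wy": 0, "wz": 0},
    {"tx": 0, "ty": 0, "tz": -130, "wx": 0, "wy": 0, "wz": 0},
    {"tx": 0, "ty": 0, "tz": -130, "wx": 0, "wy": 0, "wz": 0},
  ],
)

```text
clock: 19.8
ee_pos: [530.6, -6.4, 270.5]
ee_rot: [[-0.788, -0.616, -0.002], [-0.616, 0.788, 0.0], [0.001, 0.001, -1.0]]
contact_force: [-0.8, 0.3, -2.2]
width: 35.8
grasp_force: 60.0
```

```bash
python3 - <<'E'
from h import *
o=bot.get_obs();e=o["ee_pos"];print(e.round(1),o["width"],o["grasp_force"])
p=bot.camera_params("wrist");im=bot.capture("wrist");hsv=cv2.cvtColor(im,cv2.COLOR_RGB2HSV)
m=cv2.inRange(hsv,(26,170,170),(33,255,255));n,l,st,ce=cv2.connectedComponentsWithStats(m)
i=1+st[1:,4].argmax();print(st[i],ce[i]);print(proj(p,e+[0,0,40],True))
m=cv2.inRange(hsv,(170,170,120),(180,255,255))|cv2.inRange(hsv,(0,200,180),(4,255,255));n,l,st,ce=cv2.connectedComponentsWithStats(m)
for i in range(1,n):
  if st[i,4]>80: print("red",st[i],ce[i],onz(p,*ce[i],e[2]+42,True)-e)
cv2.imwrite("pics/w8.png",im[:,:,::-1])
print(delta(557.6,377.4,270,YE))
E
```

```text
[530.6  -6.4 270.5] 35.766734618243355 59.97294723987579
[ 224  225   73   97 5388] [260.56681514 265.74164811]
[259.95769461 284.85968238]
red [469 140  10  36 159] [474.68553459 157.61006289] [-100.63748183   36.21684426   42.        ]
red [218 293   8  28 137] [221.28467153 309.78832117] [20.71182336 -5.48305741 42.        ]
red [241 298  37  27 910] [258.65054945 310.48681319] [10.58562822  7.5735367  42.        ]
{'tx': -257.7, 'ty': 285.7, 'tz': 0.1, 'wz': np.float64(0.1082)}
```

carry_out(
  deltas=[
    {"tx": -15, "ty": 17, "tz": 0, "wx": 0, "wy": 0, "wz": 0.02},
    {"tx": -40, "ty": 45, "tz": 0, "wx": 0, "wy": 0, "wz": 0.05},
    {"tx": -67, "ty": 74, "tz": 0, "wx": 0, "wy": 0, "wz": 0.08},
    {"tx": -94, "ty": 104, "tz": 0, "wx": 0, "wy": 0, "wz": 0.108},
    {"tx": -121, "ty": 134, "tz": 0, "wx": 0, "wy": 0, "wz": 0.108},
    {"tx": -147, "ty": 163, "tz": 0, "wx": 0, "wy": 0, "wz": 0.108},
    {"tx": -170, "ty": 190, "tz": 0, "wx": 0, "wy": 0, "wz": 0.108},
    {"tx": -185, "ty": 206, "tz": 0, "wx": 0, "wy": 0, "wz": 0.108},
  ],
)

```text
clock: 20.65
ee_pos: [549.0, 272.2, 269.6]
ee_rot: [[-0.849, -0.529, -0.003], [-0.529, 0.849, -0.001], [0.003, 0.001, -1.0]]
contact_force: [0.7, -0.5, -1.3]
width: 35.4
grasp_force: 60.1
```

```bash
python3 - <<'E'
from h import *
o=bot.get_obs();print(o["ee_pos"].round(1),o["width"]);print(delta(557.6,377.4,137.5,YE))
E
```

```text
[549.  272.2 269.6] 35.41140938953328
{'tx': -62.9, 'ty': 84.8, 'tz': 132.1, 'wz': np.float64(0.0018)}
```

carry_out(
  deltas=[
    {"tx": -20, "ty": 27, "tz": 0, "wx": 0, "wy": 0, "wz": 0},
    {"tx": -40, "ty": 54, "tz": 0, "wx": 0, "wy": 0, "wz": 0},
    {"tx": -58, "ty": 78, "tz": 0, "wx": 0, "wy": 0, "wz": 0},
    {"tx": -63, "ty": 85, "tz": 0, "wx": 0, "wy": 0, "wz": 0.002},
    {"tx": -63, "ty": 85, "tz": 20, "wx": 0, "wy": 0, "wz": 0.002},
    {"tx": -63, "ty": 85, "tz": 50, "wx": 0, "wy": 0, "wz": 0.002},
    {"tx": -63, "ty": 85, "tz": 80, "wx": 0, "wy": 0, "wz": 0.002},
    {"tx": -63, "ty": 85, "tz": 90, "wx": 0, "wy": 0, "wz": 0.002},
  ],
)

```text
clock: 21.45
ee_pos: [557.1, 373.9, 177.1]
ee_rot: [[-0.851, -0.525, -0.005], [-0.525, 0.851, -0.004], [0.006, -0.0, -1.0]]
contact_force: [-0.5, 0.1, -1.6]
width: 35.5
grasp_force: 60.0
```

```bash
python3 - <<'E'
from h import *
o=bot.get_obs();print(o["ee_pos"].round(1),o["width"]);print(delta(557.6,377.4,137.5,YE))
E
```

```text
[557.1 373.9 177.1] 35.49198226430946
{'tx': -2.3, 'ty': 2.8, 'tz': 39.6, 'wz': np.float64(-0.0022)}
```

carry_out(
  deltas=[
    {"tx": -2, "ty": 3, "tz": 10, "wx": 0, "wy": 0, "wz": 0},
    {"tx": -2, "ty": 3, "tz": 22, "wx": 0, "wy": 0, "wz": 0},
    {"tx": -2, "ty": 3, "tz": 31, "wx": 0, "wy": 0, "wz": 0},
    {"tx": -2, "ty": 3, "tz": 36, "wx": 0, "wy": 0, "wz": 0},
    {"tx": -2, "ty": 3, "tz": 38.5, "wx": 0, "wy": 0, "wz": 0},
    {"tx": -2, "ty": 3, "tz": 38.5, "wx": 0, "wy": 0, "wz": 0},
    {"tx": -2, "ty": 3, "tz": 38.5, "wx": 0, "wy": 0, "wz": 0},
    {"tx": -2, "ty": 3, "tz": 38.5, "wx": 0, "wy": 0, "wz": 0},
  ],
)

```text
clock: 22.25
ee_pos: [558.7, 379.0, 143.9]
ee_rot: [[-0.851, -0.525, 0.001], [-0.525, 0.851, 0.0], [-0.001, 0.0, -1.0]]
contact_force: [0.1, -0.1, -0.9]
width: 35.4
grasp_force: 60.0
```

carry_out(
  deltas=[
    {"tx": 0, "ty": -1.5, "tz": 3, "wx": 0, "wy": 0, "wz": 0},
    {"tx": 0, "ty": -1.5, "tz": 5, "wx": 0, "wy": 0, "wz": 0},
    {"tx": 0, "ty": -1.5, "tz": 6, "wx": 0, "wy": 0, "wz": 0},
    {"tx": 0, "ty": -1.5, "tz": 6, "wx": 0, "wy": 0, "wz": 0},
    {"tx": 0, "ty": -1.5, "tz": 6, "wx": 0, "wy": 0, "wz": 0},
    {"tx": 0, "ty": -1.5, "tz": 6, "wx": 0, "wy": 0, "wz": 0},
    {"tx": 0, "ty": -1.5, "tz": 6, "wx": 0, "wy": 0, "wz": 0},
    {"tx": 0, "ty": -1.5, "tz": 6, "wx": 0, "wy": 0, "wz": 0},
  ],
)

```text
clock: 23.05
ee_pos: [559.4, 377.6, 137.2]
ee_rot: [[-0.851, -0.525, -0.0], [-0.525, 0.851, -0.0], [0.0, -0.0, -1.0]]
contact_force: [-0.4, -0.3, -1.1]
width: 35.4
grasp_force: 60.2
```

carry_out(
  deltas=[
    {"tx": 0, "ty": 0, "tz": 0, "wx": 0, "wy": 0, "wz": 0},
    {"tx": 0, "ty": 0, "tz": 0, "wx": 0, "wy": 0, "wz": 0},
    {"tx": 0, "ty": 0, "tz": 0, "wx": 0, "wy": 0, "wz": 0},
    {"tx": 0, "ty": 0, "tz": 0, "wx": 0, "wy": 0, "wz": 0},
    {"tx": 0, "ty": 0, "tz": 0, "wx": 0, "wy": 0, "wz": 0},
    {"tx": 0, "ty": 0, "tz": 0, "wx": 0, "wy": 0, "wz": 0},
    {"tx": 0, "ty": 0, "tz": 0, "wx": 0, "wy": 0, "wz": 0},
    {"tx": 0, "ty": 0, "tz": 0, "wx": 0, "wy": 0, "wz": 0},
  ],
  jaw=0.66,
)

```text
clock: 23.85
ee_pos: [559.3, 377.6, 137.3]
ee_rot: [[-0.851, -0.525, -0.0], [-0.525, 0.851, -0.0], [0.0, -0.0, -1.0]]
contact_force: [0.1, -0.4, -0.1]
width: 56.2
grasp_force: 0.0
```

carry_out(
  deltas=[
    {"tx": 0, "ty": 0, "tz": -15, "wx": 0, "wy": 0, "wz": 0},
    {"tx": 0, "ty": 0, "tz": -40, "wx": 0, "wy": 0, "wz": 0},
    {"tx": 0, "ty": 0, "tz": -80, "wx": 0, "wy": 0, "wz": 0},
    {"tx": 0, "ty": 0, "tz": -120, "wx": 0, "wy": 0, "wz": 0},
    {"tx": 25, "ty": -10, "tz": -140, "wx": 0, "wy": 0, "wz": 0},
    {"tx": 60, "ty": -30, "tz": -140, "wx": 0, "wy": 0, "wz": 0},
    {"tx": 90, "ty": -60, "tz": -140, "wx": 0, "wy": 0, "wz": 0},
    {"tx": 100, "ty": -80, "tz": -140, "wx": 0, "wy": 0, "wz": 0},
  ],
)

```text
clock: 24.65
ee_pos: [515.0, 255.0, 278.5]
ee_rot: [[-0.851, -0.525, 0.001], [-0.525, 0.851, 0.0], [-0.001, -0.0, -1.0]]
contact_force: [-0.6, 0.2, 0.4]
width: 56.6
grasp_force: 0.0
```

```bash
python3 - <<'E'
from h import *
o=bot.get_obs();e=o["ee_pos"];print(e.round(1))
p=bot.camera_params("wrist");im=bot.capture("wrist");hsv=cv2.cvtColor(im,cv2.COLOR_RGB2HSV)
cv2.imwrite("pics/w9.png",im[:,:,::-1]);np.savez("w9.npz",**p)
m=cv2.inRange(hsv,(26,170,170),(33,255,255));n,l,st,ce=cv2.connectedComponentsWithStats(m)
for i in range(1,n):
  if st[i,4]>80: print("yel",st[i],ce[i])
print(proj(p,(557.6,377.4,173),True),proj(p,(557.6,377.4,115),True))
print(delta(575,-59.5,250,127.6))
E
```

```text
[515.  255.  278.5]
[338.04739196 275.71526519] [326.90380984 248.34441719]
{'tx': 113.4, 'ty': -297.1, 'tz': 28.7, 'wz': np.float64(-0.1048)}
```

```bash
python3 - <<'E'
from h import *
p=dict(np.load("w7.npz"));g=lambda u,v,z:onz(p,u/2.4+80,v/2.4+60,z,True)[:2].round(1)
print("die",g(207,320,151),"webs",g(198,263,151),g(216,378,151),"front",g(203,167,151))
t=bot.camera_params("top");im=bot.capture("top");hsv=cv2.cvtColor(im,cv2.COLOR_RGB2HSV)
m=cv2.inRange(hsv,(24,170,170),(33,255,255));n,l,st,ce=cv2.connectedComponentsWithStats(m)
for i in range(1,n):
  if st[i,4]>30: print("yel",st[i],ce[i],onz(t,*ce[i],165).round(1))
cv2.imwrite("pics/t9.png",im[:,:,::-1])
E
```

```text
die [579.4 -60. ] webs [563.9 -73.8] [596.3 -45.5] front [535.2 -90.7]
yel [ 25  15  14  14 107] [31.57943925 21.70093458] [877.4 641.4 165. ]
```

carry_out(
  deltas=[
    {"tx": 14, "ty": -38, "tz": 0, "wx": 0, "wy": 0, "wz": -0.05},
    {"tx": 28, "ty": -76, "tz": 0, "wx": 0, "wy": 0, "wz": -0.1},
    {"tx": 42, "ty": -114, "tz": 0, "wx": 0, "wy": 0, "wz": -0.105},
    {"tx": 56, "ty": -152, "tz": 0, "wx": 0, "wy": 0, "wz": -0.105},
    {"tx": 70, "ty": -190, "tz": 0, "wx": 0, "wy": 0, "wz": -0.105},
    {"tx": 84, "ty": -228, "tz": 0, "wx": 0, "wy": 0, "wz": -0.105},
    {"tx": 98, "ty": -262, "tz": 0, "wx": 0, "wy": 0, "wz": -0.105},
    {"tx": 113, "ty": -290, "tz": 10, "wx": 0, "wy": 0, "wz": -0.105},
  ],
  jaw=0.7,
)

```text
clock: 25.55
ee_pos: [573.6, -50.4, 267.9]
ee_rot: [[-0.791, -0.611, 0.002], [-0.611, 0.791, -0.0], [-0.001, -0.001, -1.0]]
contact_force: [-0.2, 0.3, -0.7]
width: 60.1
grasp_force: 0.0
```

```bash
python3 - <<'E'
from h import *
p=bot.camera_params("wrist");im=bot.capture("wrist");cv2.imwrite("pics/w10.png",cv2.resize(im[:,:,::-1],None,fx=1.5,fy=1.5));np.savez("w10.npz",**p)
print(proj(p,(577,-60,151),True));print(delta(577,-60,136,127.6))
E
```

```text
[248.50538056 175.64150027]
{'tx': 0.7, 'ty': -7.1, 'tz': 129.3, 'wz': np.float64(-0.0004)}
```

View pics/w10.png

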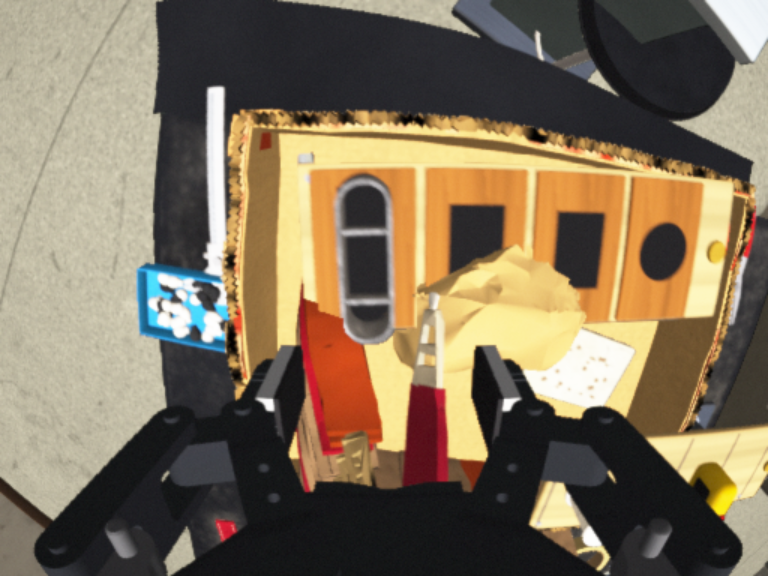

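The last allowed view shows the die centred at (365,260) in the 1.5x picture, clear of the awl at (432,300). The tape is just visible on the empty rack at (715,485).

```bash
python3 - <<'E'
from h import *
p=dict(np.load("w10.npz"));print(onz(p,365/1.5,260/1.5,151,True).round(1),[onz(p,a/1.5,b/1.5,151,True).round(1) for a,b in((362,175),(368,343))])
print(delta(579,-62.5,136,127.6))
E
```

```text
[578.1 -65.  151. ] [array([538.4, -97.3, 151. ]), array([621.4, -30.3, 151. ])]
{'tx': 0.7, 'ty': -10.3, 'tz': 129.3, 'wz': np.float64(-0.0004)}
```

carry_out(
  deltas=[
    {"tx": 0.5, "ty": -11, "tz": 10, "wx": 0, "wy": 0, "wz": 0},
    {"tx": 0.5, "ty": -11, "tz": 40, "wx": 0, "wy": 0, "wz": 0},
    {"tx": 0.5, "ty": -11, "tz": 70, "wx": 0, "wy": 0, "wz": 0},
    {"tx": 0.5, "ty": -11, "tz": 95, "wx": 0, "wy": 0, "wz": 0},
    {"tx": 0.5, "ty": -11, "tz": 110, "wx": 0, "wy": 0, "wz": 0},
    {"tx": 0.5, "ty": -11, "tz": 120, "wx": 0, "wy": 0, "wz": 0},
    {"tx": 0.5, "ty": -11, "tz": 127, "wx": 0, "wy": 0, "wz": 0},
    {"tx": 0.5, "ty": -11, "tz": 129, "wx": 0, "wy": 0, "wz": 0},
  ],
)

```text
clock: 26.4
ee_pos: [579.0, -57.7, 137.8]
ee_rot: [[-0.791, -0.612, -0.0], [-0.612, 0.791, 0.0], [0.0, 0.0, -1.0]]
contact_force: [-0.9, -0.5, -0.7]
width: 59.7
grasp_force: 0.0
```

carry_out(
  deltas=[
    {"tx": 0, "ty": 0, "tz": 0, "wx": 0, "wy": 0, "wz": 0},
    {"tx": 0, "ty": 0, "tz": 0, "wx": 0, "wy": 0, "wz": 0},
    {"tx": 0, "ty": 0, "tz": 0, "wx": 0, "wy": 0, "wz": 0},
    {"tx": 0, "ty": 0, "tz": 0, "wx": 0, "wy": 0, "wz": 0},
    {"tx": 0, "ty": 0, "tz": 0, "wx": 0, "wy": 0, "wz": 0},
    {"tx": 0, "ty": 0, "tz": 0, "wx": 0, "wy": 0, "wz": 0},
    {"tx": 0, "ty": 0, "tz": 0, "wx": 0, "wy": 0, "wz": 0},
    {"tx": 0, "ty": 0, "tz": 0, "wx": 0, "wy": 0, "wz": 0},
  ],
  jaw=0,
)

```text
clock: 27.2
ee_pos: [579.4, -58.2, 139.6]
ee_rot: [[-0.791, -0.612, 0.002], [-0.612, 0.791, -0.0], [-0.002, -0.002, -1.0]]
contact_force: [1.1, -0.4, 6.1]
width: 32.3
grasp_force: 60.5
```

carry_out(
  deltas=[
    {"tx": 0, "ty": 0, "tz": -8, "wx": 0, "wy": 0, "wz": 0},
    {"tx": 0, "ty": 0, "tz": -25, "wx": 0, "wy": 0, "wz": 0},
    {"tx": 0, "ty": 0, "tz": -50, "wx": 0, "wy": 0, "wz": 0},
    {"tx": 0, "ty": 0, "tz": -80, "wx": 0, "wy": 0, "wz": 0},
    {"tx": 0, "ty": 0, "tz": -110, "wx": 0, "wy": 0, "wz": 0},
    {"tx": 0, "ty": 0, "tz": -125, "wx": 0, "wy": 0, "wz": 0},
    {"tx": 0, "ty": 0, "tz": -130, "wx": 0, "wy": 0, "wz": 0},
    {"tx": 0, "ty": 0, "tz": -130, "wx": 0, "wy": 0, "wz": 0},
  ],
)

```text
clock: 28.0
ee_pos: [579.0, -58.1, 268.5]
ee_rot: [[-0.791, -0.612, 0.0], [-0.612, 0.791, -0.0], [-0.0, -0.0, -1.0]]
contact_force: [-0.2, 0.3, -2.5]
width: 32.2
grasp_force: 60.0
```

```bash
python3 - <<'E'
from h import *
o=bot.get_obs();e=o["ee_pos"];print(e.round(1),o["width"],o["moment"].round(2))
print(delta(480,150,275,YE),delta(519.5,443,275,YE,(480,150,275,YE)))
E
```

```text
[579.  -58.1 268.5] 32.1508377766 [-0.05  0.05  0.03]
{'tx': -49.0, 'ty': 225.2, 'tz': -6.5, 'wz': np.float64(0.1031)} {'tx': -188.0, 'ty': 228.2, 'tz': -0.0, 'wz': np.float64(-0.0)}
```

carry_out(
  deltas=[
    {"tx": 0, "ty": 20, "tz": -6, "wx": 0, "wy": 0, "wz": 0},
    {"tx": 0, "ty": 50, "tz": -6, "wx": 0, "wy": 0, "wz": 0.02},
    {"tx": 0, "ty": 85, "tz": -6, "wx": 0, "wy": 0, "wz": 0.05},
    {"tx": -10, "ty": 120, "tz": -6, "wx": 0, "wy": 0, "wz": 0.08},
    {"tx": -20, "ty": 155, "tz": -6, "wx": 0, "wy": 0, "wz": 0.103},
    {"tx": -35, "ty": 188, "tz": -6, "wx": 0, "wy": 0, "wz": 0.103},
    {"tx": -45, "ty": 213, "tz": -6, "wx": 0, "wy": 0, "wz": 0.103},
    {"tx": -49, "ty": 225, "tz": -6, "wx": 0, "wy": 0, "wz": 0.103},
  ],
)

```text
clock: 28.8
ee_pos: [478.9, 151.6, 272.9]
ee_rot: [[-0.849, -0.529, -0.002], [-0.529, 0.849, -0.0], [0.002, 0.001, -1.0]]
contact_force: [0.2, -0.7, -2.0]
width: 32.3
grasp_force: 60.2
```

```bash
python3 - <<'E'
from h import *
print(bot.get_obs()["ee_pos"],delta(519.5,443,275,YE))
E
```

```text
[478.90754858 151.59240898 272.87620038] {'tx': -188.5, 'ty': 225.9, 'tz': -2.1, 'wz': np.float64(0.0022)}
```

carry_out(
  deltas=[
    {"tx": -20, "ty": 25, "tz": 0, "wx": 0, "wy": 0, "wz": 0},
    {"tx": -50, "ty": 60, "tz": 0, "wx": 0, "wy": 0, "wz": 0},
    {"tx": -80, "ty": 96, "tz": 0, "wx": 0, "wy": 0, "wz": 0},
    {"tx": -110, "ty": 132, "tz": 0, "wx": 0, "wy": 0, "wz": 0},
    {"tx": -140, "ty": 168, "tz": 0, "wx": 0, "wy": 0, "wz": 0},
    {"tx": -168, "ty": 201, "tz": 0, "wx": 0, "wy": 0, "wz": 0},
    {"tx": -185, "ty": 222, "tz": 0, "wx": 0, "wy": 0, "wz": 0},
    {"tx": -188, "ty": 226, "tz": 0, "wx": 0, "wy": 0, "wz": 0.002},
  ],
)

```text
clock: 29.6
ee_pos: [520.6, 443.4, 270.9]
ee_rot: [[-0.85, -0.527, -0.003], [-0.527, 0.85, -0.002], [0.004, -0.0, -1.0]]
contact_force: [-0.8, 0.7, -2.1]
width: 32.3
grasp_force: 60.2
```

```bash
python3 - <<'E'
from h import *
im=bot.capture("wrist");cv2.imwrite("pics/w11.png",im[:,:,::-1]);p=bot.camera_params("wrist");np.savez("w11.npz",**p)
o=bot.get_obs();e=o["ee_pos"];print(e,delta(519.5,443,134.2,YE))
# edges of dark divider lines on pale deck along rows
hsv=cv2.cvtColor(im,cv2.COLOR_RGB2HSV)
u=np.array([np.cos(np.radians(YE)),np.sin(np.radians(YE))]);n=np.array([u[1],-u[0]]);O=np.array([577.6,345.])
for nm,m in(("brass",cv2.inRange(hsv,(18,150,150),(25,230,255))),("yel",cv2.inRange(hsv,(26,170,170),(33,255,255)))):
    k,l,st,ce=cv2.connectedComponentsWithStats(m)
    for i in range(1,k):
        if st[i,4]>40:
            X=onz(p,*ce[i],121 if nm=="brass" else 170,True);print(nm,st[i],X.round(1),((X[:2]-O)@u).round(1),((X[:2]-O)@n).round(1))
E
```

```text
[520.61786838 442.54755253 271.47621367] {'tx': 0.7, 'ty': 1.0, 'tz': 137.3, 'wz': np.float64(-0.0004)}
brass [  99  149   37   51 1435] [606.  310.5 121. ] -44.3 6.0
brass [155 152  11  64  76] [589.1 357.5 121. ] 4.6 16.4
brass [307 161  18  18 248] [488.9 491.2 121. ] 171.0 1.6
yel [ 157  157   36   61 1463] [558.2 378.4 170. ] 38.6 1.2
```

carry_out(
  deltas=[
    {"tx": 0.5, "ty": 0, "tz": 10, "wx": 0, "wy": 0, "wz": 0},
    {"tx": 0.5, "ty": 0, "tz": 35, "wx": 0, "wy": 0, "wz": 0},
    {"tx": 0.5, "ty": 0, "tz": 60, "wx": 0, "wy": 0, "wz": 0},
    {"tx": 0.5, "ty": 0, "tz": 85, "wx": 0, "wy": 0, "wz": 0},
    {"tx": 0.5, "ty": 0, "tz": 105, "wx": 0, "wy": 0, "wz": 0},
    {"tx": 0.5, "ty": 0, "tz": 112, "wx": 0, "wy": 0, "wz": 0},
    {"tx": 0.5, "ty": 0, "tz": 112, "wx": 0, "wy": 0, "wz": 0},
    {"tx": 0.5, "ty": 0, "tz": 112, "wx": 0, "wy": 0, "wz": 0},
  ],
)

```text
clock: 30.45
ee_pos: [520.6, 440.3, 163.6]
ee_rot: [[-0.851, -0.525, 0.001], [-0.525, 0.851, 0.001], [-0.001, 0.0, -1.0]]
contact_force: [0.6, 0.1, -2.1]
width: 32.2
grasp_force: 60.2
```

```bash
python3 - <<'E'
from h import *
print(bot.get_obs()["ee_pos"],delta(519.5,443,134.2,YE))
E
```

```text
[520.57044195 440.31117036 163.59094465] {'tx': -0.5, 'ty': 2.9, 'tz': 29.4, 'wz': np.float64(-0.0024)}
```

carry_out(
  deltas=[
    {"tx": 0, "ty": 1.5, "tz": 8, "wx": 0, "wy": 0, "wz": 0},
    {"tx": 0, "ty": 1.5, "tz": 16, "wx": 0, "wy": 0, "wz": 0},
    {"tx": 0, "ty": 1.5, "tz": 23, "wx": 0, "wy": 0, "wz": 0},
    {"tx": 0, "ty": 1.5, "tz": 27, "wx": 0, "wy": 0, "wz": 0},
    {"tx": 0, "ty": 1.5, "tz": 28.5, "wx": 0, "wy": 0, "wz": 0},
    {"tx": 0, "ty": 1.5, "tz": 28.5, "wx": 0, "wy": 0, "wz": 0},
    {"tx": 0, "ty": 1.5, "tz": 28.5, "wx": 0, "wy": 0, "wz": 0},
    {"tx": 0, "ty": 1.5, "tz": 28.5, "wx": 0, "wy": 0, "wz": 0},
  ],
)

```text
clock: 31.25
ee_pos: [519.5, 442.1, 133.8]
ee_rot: [[-0.851, -0.525, 0.0], [-0.525, 0.851, 0.0], [-0.0, -0.0, -1.0]]
contact_force: [0.3, 0.2, -2.0]
width: 32.4
grasp_force: 60.3
```

carry_out(
  deltas=[
    {"tx": 0, "ty": 0, "tz": 1, "wx": 0, "wy": 0, "wz": 0},
    {"tx": 0, "ty": 0, "tz": 2, "wx": 0, "wy": 0, "wz": 0},
    {"tx": 0, "ty": 0, "tz": 2, "wx": 0, "wy": 0, "wz": 0},
    {"tx": 0, "ty": 0, "tz": 2, "wx": 0, "wy": 0, "wz": 0},
    {"tx": 0, "ty": 0, "tz": 2, "wx": 0, "wy": 0, "wz": 0},
    {"tx": 0, "ty": 0, "tz": 2, "wx": 0, "wy": 0, "wz": 0},
    {"tx": 0, "ty": 0, "tz": 2, "wx": 0, "wy": 0, "wz": 0},
    {"tx": 0, "ty": 0, "tz": 2, "wx": 0, "wy": 0, "wz": 0},
  ],
)

```text
clock: 32.05
ee_pos: [519.5, 442.1, 133.6]
ee_rot: [[-0.851, -0.525, 0.002], [-0.525, 0.851, 0.001], [-0.002, 0.0, -1.0]]
contact_force: [-2.7, -2.0, 7.6]
width: 32.3
grasp_force: 61.3
```

In contact. I'll release and withdraw.

carry_out(
  deltas=[
    {"tx": 0, "ty": 0, "tz": -1, "wx": 0, "wy": 0, "wz": 0},
    {"tx": 0, "ty": 0, "tz": -1, "wx": 0, "wy": 0, "wz": 0},
    {"tx": 0, "ty": 0, "tz": -1, "wx": 0, "wy": 0, "wz": 0},
    {"tx": 0, "ty": 0, "tz": -1, "wx": 0, "wy": 0, "wz": 0},
    {"tx": 0, "ty": 0, "tz": -1, "wx": 0, "wy": 0, "wz": 0},
    {"tx": 0, "ty": 0, "tz": -1, "wx": 0, "wy": 0, "wz": 0},
    {"tx": 0, "ty": 0, "tz": -1, "wx": 0, "wy": 0, "wz": 0},
    {"tx": 0, "ty": 0, "tz": -1, "wx": 0, "wy": 0, "wz": 0},
  ],
  jaw=0.62,
)

```text
clock: 32.85
ee_pos: [519.4, 442.0, 132.8]
ee_rot: [[-0.851, -0.525, 0.0], [-0.525, 0.851, -0.0], [-0.0, -0.0, -1.0]]
contact_force: [-0.1, 0.4, 0.3]
width: 52.5
grasp_force: 0.0
```

carry_out(
  deltas=[
    {"tx": 0, "ty": 0, "tz": -15, "wx": 0, "wy": 0, "wz": 0},
    {"tx": 0, "ty": 0, "tz": -40, "wx": 0, "wy": 0, "wz": 0},
    {"tx": 0, "ty": 0, "tz": -80, "wx": 0, "wy": 0, "wz": 0},
    {"tx": 0, "ty": 0, "tz": -120, "wx": 0, "wy": 0, "wz": 0},
    {"tx": 30, "ty": 0, "tz": -140, "wx": 0, "wy": 0, "wz": 0},
    {"tx": 70, "ty": -20, "tz": -150, "wx": 0, "wy": 0, "wz": 0},
    {"tx": 110, "ty": -45, "tz": -150, "wx": 0, "wy": 0, "wz": 0},
    {"tx": 140, "ty": -60, "tz": -150, "wx": 0, "wy": 0, "wz": 0},
  ],
)

```text
clock: 33.65
ee_pos: [430.7, 315.6, 283.5]
ee_rot: [[-0.851, -0.525, 0.001], [-0.525, 0.851, 0.001], [-0.001, -0.0, -1.0]]
contact_force: [0.8, -0.0, 1.0]
width: 53.0
grasp_force: 0.0
```

carry_out(
  deltas=[
    {"tx": 30, "ty": -10, "tz": 0, "wx": 0, "wy": 0, "wz": 0},
    {"tx": 60, "ty": -20, "tz": 0, "wx": 0, "wy": 0, "wz": 0},
    {"tx": 90, "ty": -30, "tz": 0, "wx": 0, "wy": 0, "wz": 0},
    {"tx": 90, "ty": -30, "tz": 0, "wx": 0, "wy": 0, "wz": 0},
    {"tx": 90, "ty": -30, "tz": 0, "wx": 0, "wy": 0, "wz": 0},
    {"tx": 90, "ty": -30, "tz": 0, "wx": 0, "wy": 0, "wz": 0},
    {"tx": 90, "ty": -30, "tz": 0, "wx": 0, "wy": 0, "wz": 0},
    {"tx": 90, "ty": -30, "tz": 0, "wx": 0, "wy": 0, "wz": 0},
  ],
)

```text
clock: 34.45
ee_pos: [371.3, 245.0, 282.4]
ee_rot: [[-0.851, -0.526, -0.001], [-0.526, 0.851, -0.001], [0.001, -0.0, -1.0]]
contact_force: [-0.1, -0.4, 0.0]
width: 52.7
grasp_force: 0.0
```

```bash
python3 - <<'E'
from h import *
u=np.array([np.cos(np.radians(YE)),np.sin(np.radians(YE))]);n=np.array([u[1],-u[0]]);O=np.array([577.6,345.])
t=bot.camera_params("top");im=bot.capture("top");hsv=cv2.cvtColor(im,cv2.COLOR_RGB2HSV);cv2.imwrite("pics/tf.png",im[:,:,::-1])
print(bot.get_obs()["ee_pos"])
roi=np.zeros(im.shape[:2],np.uint8)
q=[proj(t,(*(O+a*u+b*n),145)) for a,b in((160,-62),(160,62),(-160,62),(-160,-62))];cv2.fillPoly(roi,[np.int32(q)],255)
for nm,z,m in(("spool",173,cv2.inRange(hsv,(0,0,225),(180,35,255))),("wax/tape brownish",137,cv2.inRange(hsv,(18,125,150),(25,255,255))),("tape",170,cv2.inRange(hsv,(26,150,170),(33,255,255))),("die",145,cv2.inRange(hsv,(0,0,40),(180,60,190)))):
    k,l,st,ce=cv2.connectedComponentsWithStats(m&roi)
    for i in range(1,k):
        if st[i,4]>40:
            X=onz(t,*ce[i],z)[:2];r=cv2.minAreaRect(np.argwhere(l==i)[:,::-1].astype(np.float32));print(nm,st[i,4],r,"row",((X-O)@u).round(1),"across",((X-O)@n).round(1))
E
```

```text
[371.23318941 244.98837837 282.37034548]
spool 352 ((205.5, 128.0), (20.0, 21.0), 90.0) row -111.5 across 2.8
wax/tape brownish 394 ((177.73529052734375, 150.05880737304688), (24.181299209594727, 16.29236602783203), 59.03623962402344) row -35.6 across 1.2
wax/tape brownish 363 ((143.80880737304688, 164.0146942138672), (27.954269409179688, 15.777870178222656), 59.036251068115234) row 43.6 across 10.6
die 880 ((132.92381286621094, 175.71202087402344), (56.2223014831543, 79.21862030029297), 59.237281799316406) row 94.8 across 20.1
die 58 ((211.29794311523438, 137.86788940429688), (5.398617267608643, 15.763962745666504), 59.74356460571289) row -111.7 across -15.8
```

```bash
python3 - <<'E'
from h import *
u=np.array([np.cos(np.radians(YE)),np.sin(np.radians(YE))]);n=np.array([u[1],-u[0]]);O=np.array([577.6,345.])
t=bot.camera_params("top");im=cv2.imread("pics/tf.png");hsv=cv2.cvtColor(im,cv2.COLOR_BGR2HSV)
X=onz(t,143.8,164,173)[:2];print("tape",(X-O)@u,(X-O)@n)
roi=np.zeros(im.shape[:2],np.uint8)
q=[proj(t,(*(O+a*u+b*n),145)) for a,b in((145,-64),(145,64),(78,64),(78,-64))];cv2.fillPoly(roi,[np.int32(q)],255)
m=(hsv[:,:,1]<60).astype(np.uint8)*255&roi
for zz in [m, m&((hsv[:,:,2]<200)*255).astype(np.uint8)]:
    k,l,st,ce=cv2.connectedComponentsWithStats(zz)
    for i in range(1,k):
        if st[i,4]>30:
            r=cv2.minAreaRect(np.argwhere(l==i)[:,::-1].astype(np.float32));X=onz(t,*r[0],145)[:2];print(st[i],r,(X-O)@u,(X-O)@n)
w=bot.capture("wrist");p=bot.camera_params("wrist");h=cv2.cvtColor(w,cv2.COLOR_RGB2HSV);cv2.imwrite("pics/wf.png",w[:,:,::-1])
roi[:]=0;q=[proj(p,(*(O+a*u+b*n),145),True) for a,b in((145,-64),(145,64),(82,64),(82,-64))];print(np.round(q));cv2.fillPoly(roi,[np.int32(q)],255)
m=((h[:,:,1]<50)*255).astype(np.uint8)&roi;k,l,st,ce=cv2.connectedComponentsWithStats(m)
for i in range(1,k):
    if st[i,4]>30:
        r=cv2.minAreaRect(np.argwhere(l==i)[:,::-1].astype(np.float32));X=onz(p,*r[0],140,True)[:2];print("wrist",st[i],r,(X-O)@u,(X-O)@n)
E
```

```text
tape 38.98307552882347 3.3277880964082986
[ 90 151  57  58 668] ((118.12953186035156, 184.0077667236328), (58.73695755004883, 32.03179931640625), 59.74356460571289) 111.7265507478631 1.877664514180424
[ 90 151  57  58 668] ((118.12953186035156, 184.0077667236328), (58.73695755004883, 32.03179931640625), 59.74356460571289) 111.7265507478631 1.877664514180424
[[356. 301.]
 [340. 363.]
 [299. 367.]
 [307. 304.]]
wrist [ 298  300   58   67 2456] ((324.2467956542969, 332.4635009765625), (45.721893310546875, 77.40757751464844), 13.392498016357422) 112.1027627319778 -4.808301215905227
```

```bash
python3 - <<'E'
from h import *
u=np.array([np.cos(np.radians(YE)),np.sin(np.radians(YE))]);n=np.array([u[1],-u[0]]);O=np.array([577.6,345.])
t=bot.camera_params("top");im=cv2.imread("pics/tf.png");s=cv2.cvtColor(im,cv2.COLOR_BGR2HSV)[:,:,1]
for b in range(-60,66,6):
    row=""
    for a in range(76,156,3):
        x,y=proj(t,(*(O+a*u+b*n),145));row+="#" if s[int(round(y)),int(round(x))]<45 else "."
    print(f"{b:4d}",row)
E
```

```text
-60 ###########................
 -54 .###..#.######.........#...
 -48 .......####.....#..........
 -42 .......##........#.........
 -36 .......##........##........
 -30 .......##........##........
 -24 .......##...#..####........
 -18 .......#.........##........
 -12 .......#.........##........
  -6 .......##........##........
   0 .......#.........##........
   6 .......#.........##........
  12 .......##........##........
  18 .......##........##........
  24 .......###...##..##........
  30 .......##........##........
  36 ........#.......###........
  42 ........###..######...##...
  48 ..........########.........
  54 ###########################
  60 ###########################
```

The map from the top camera shows the die straight, at about row 113 and across 0. All four are in place, so I'm handing in.

```bash
python3 -c "
from cell import bot
print(bot.sign_off())"
```

```text
the job is handed in; nothing more can be done
None
```

I moved all four things to the empty rack in reverse order and handed the job in; by the cameras each rests within about 4 mm of the middle of its bay, but the verdict was not reported to me.

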